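# Unstack the wet washing-up things onto their drying places

## Robot

A 7-joint arm with a two-finger parallel gripper is mounted at the origin on a cart in front of the work surface, level with it; the furniture and walls round the work are solid. World frame = base frame: x ahead of the robot, y to its left, z up, the work surface at z = 0. Lengths are in mm, angles in rad, forces in N, time in s.
With the tool pointing down it reaches from about 400 to 850 mm from the base axis. Payload 4.4 kg.
Tool frame: the origin (TCP) lies at the very end of the fingers, on their centre line; the grasp point (between the pads) lies 19 mm behind it; z points along the fingers, y is the line along which they close (so a half turn about z gives the same grasp; the last joint's range is limited). The gripper opens to 94 mm and grips with 3 to 60 N. Pads are 16 mm wide; open, the fingers measure 119 mm over their backs; the gripper's body (75 mm by 177 mm) begins 78 mm behind the grasp point.
Start: joints at [1.198, 0.628, 0.038, 1.517, -0.027, 0.996, -0.02], TCP at [196.336, -619.654, 179.878] pointing down, gripper open.
Joint ranges: [-3.06, 3.06], [-0.37, 2.12], [-1.25, 1.32], [0.18, 2.47], [-1.1, 4.24], [0.23, 1.98], [-2.94, 2.94]. Speed limits (rad/s): [2.57, 2.57, 3.14, 3.14, 3.14, 3.14, 3.14].

## Interface

Orientations are given as [roll, pitch, yaw] about the fixed x, y, z axes, in that order (R = Rz(yaw) Ry(pitch) Rx(roll)).
In Python, from bench import * gives the robot as it stands.
- The arm moves only by the tool drive_tool, never from a script. Its arguments are lists of equal length, an entry for each row: "claw": the finger opening in cm, from 0 to 9.4; "linear": the shift along the tool's x, y, z in cm, a list of three; "twist": the turn, a rotation vector about the tool's x, y, z in rad, a list of three. A call has 1 to 8 rows; each row is the pose to reach, as a shift and turn from the pose commanded when the call began, along the tool's axes at that moment; what a row does not reach only later rows make up. A row lasts 1/12 s, in which the tool goes at most 41.7 mm and 7.16 degrees, less where a joint would pass 70% of its speed; a pose out of reach is approached as far as the arm can. A call with a gripper value outside its range is refused whole. The fingers move at their own pace and stop on an object; "squeeze" is the grip in N (left out, the last holds). Time passes only in rows, so rows that repeat a pose let the fingers close. It gives the time, the measured TCP pose, the force, the opening and the grip force at its end, in the units of the state.
- state(): the state, without advancing time (a new reading comes with each control period).
- read_camera(name): name is "scene" or "top"; returns the picture (480x640x3 uint8, red, green, blue); there is no depth.
- camera_params(name): a dict with "camera_matrix" (3x3 intrinsics, pixels), "D" ([k1, k2, p1, p2, k3] as OpenCV has them; the pictures are not rectified), "cam_to_world" (4x4, takes a point from camera to world coordinates). Camera axes: x right, y down, z forward; pixel columns grow to the right and rows downward; lengths in mm; the calibration is good to about 2 mm. A picture is of the moment at which its call begins. camera_params takes no time and is no camera call.
- close_job(): hands the job in; it is judged then, once.
The state is a dict: "clock": time; "joint_positions": joint angles; "qd": joint speeds; "joint_torque": joint torques, N m; "ee_pos": TCP position; "eef_rot": TCP orientation; "contact_force": force on the tool from outside, world axes, zero at the start; "moment": the same for the moment, N m; "grip_width": opening from 0.0 (shut) to 1.0 (fully open); "grip_force": force on a finger pad.
Only numpy, scipy, OpenCV 4.12 (cv2) and the standard library are available. Lean on these libraries where they do the work, as an engineer would, in place of code of your own. Each camera call takes 0.05 s, during which the arm holds its last target. There are 200 camera calls.

## Task

The washing-up things were left wet in a pile. Take the pile apart and set each thing upright on its own place, centred and lying flat: the black sink plug in the round blue dish, the grey scraper lengthwise on the red rest between its end lips, the green scrub pad lengthwise in the wooden tray, and the soap bar lengthwise in the white dish, each inside its rim. Leave the brush and the kitchen timer where they are, and let go of everything at the end.

Things in the scene. Friction and masses are not known exactly. Their poses are not given: they have to be found in the camera images.
- soap_bar: cream-coloured bar of solid dish soap, bottom of the pile. Block 56 (x) x 84 (y) x 22 (z) mm, about 0.13 kg. Origin: centre of its underside; z up, y along its length. Stands on the worktop (z = 0) at the start. Grasp it across its 56 mm width (along x).
- scrub_pad: dark green scrub pad, second from the bottom, lying across the soap bar (its length over the soap's width). Block 44 (x) x 58 (y) x 18 (z) mm, 0.03 kg. Origin: centre of its underside; z up, y along its length. Grasp it across its 44 mm width (along x).
- pan_scraper: flat grey pan scraper, third from the bottom, lying on the pad with its length along the soap bar's length. Slab 38 (x) x 66 (y) x 8.5 (z) mm, 0.03 kg. Origin: centre of its underside; z up, y along its length. Grasp it across its 38 mm width (along x), with the fingertips just above the pad.
- sink_plug: black rubber sink plug, top of the pile, round: underside 37 mm across, widening to 48 mm at 14 mm above the underside, flat top at 16 mm, pull knob and ring in the middle up to 22 mm; 0.045 kg. Origin: centre of its underside; z up, x and y mean nothing. Grasp it by the 48 mm rim from any side.
- soap_dish: fixed white oblong dish with grey ribs, the place of the soap bar. Outside 84 (x) x 112 (y) mm, inside the rim 76 x 104 mm; its floor is 6 mm and its rim 10 mm above the worktop. Origin: centre of its underside, on the worktop; y along its length.
- pad_tray: fixed brown wooden tray with dark cross lines, the place of the scrub pad. Outside 74 (x) x 88 (y) mm, inside the rim 64 x 78 mm; its floor is 6 mm and its rim 10 mm above the worktop. Origin: centre of its underside, on the worktop; y along its length.
- scraper_rest: fixed narrow red rest, the place of the scraper, which lies lengthwise on it between the end lips and overhangs it by 6 mm on both long sides. Bar 26 (x) x 94 (y) mm, its top 14 mm above the worktop, with a 4 mm thick lip at each end up to 20 mm, 86 mm clear between the lips. Origin: centre of its underside, on the worktop; y along its length.
- plug_dish: fixed round blue dish, the place of the sink plug. Outside 76 mm across, inside the rim about 68 mm; its floor is 6 mm and its rim 10 mm above the worktop. Origin: centre of its underside, on the worktop.
- brush: bright green hand brush, 30 (x) x 85 (y) x 22 mm, lying bristles down near the front edge of the worktop; bystander, leave it alone. Origin: centre of its underside.
- timer: white and grey round kitchen timer, 61 mm across, 54 mm tall, standing near the front edge of the worktop; bystander, leave it alone. Origin: centre of its underside.
Mind the look-alikes: they are no part of the job. Leave any pink or yellow look-alike of the sink_plug alone. Of the things that look like the soap_bar, the larger one is meant.

How it is judged (in metres and radians):
At the end, for the whole second after the job is handed in: Plug, pad and soap rest flat on the floors of blue dish, wooden tray and white dish within 14 mm of centre, the scraper on the red rest within 12 mm; the oblong ones lengthwise within 0.3 rad; all within 0.1 rad of upright and 3 mm of floor height, released, at rest (horizontal distance between soap_bar and soap_dish below 0.014 m and z of soap_bar in the frame of soap_dish between 0.003 and 0.009 m and angle between each of soap_bar, scrub_pad, pan_scraper, sink_plug's own z axis and vertical below 0.1 rad and linear speed of each of soap_bar, scrub_pad, pan_scraper, sink_plug below 0.02 m/s and angular speed of each of soap_bar, scrub_pad, pan_scraper, sink_plug below 0.2 rad/s and angle between the y axis of soap_bar and the y axis of soap_dish, either way round below 0.3 rad and horizontal distance between scrub_pad and pad_tray below 0.014 m and z of scrub_pad in the frame of pad_tray between 0.003 and 0.009 m and angle between the y axis of scrub_pad and the y axis of pad_tray, either way round below 0.3 rad and horizontal distance between pan_scraper and scraper_rest below 0.012 m and z of pan_scraper in the frame of scraper_rest between 0.011 and 0.017 m and angle between the y axis of pan_scraper and the y axis of scraper_rest, either way round below 0.3 rad and horizontal distance between sink_plug and plug_dish below 0.014 m and z of sink_plug in the frame of plug_dish between 0.003 and 0.009 m); the robot touches nothing.
It fails at once if the brush is moved more than 30 mm (distance of brush from where it was at the start of the episode above 0.03 m).
It fails at once if the kitchen timer is moved more than 30 mm (distance of timer from where it was at the start of the episode above 0.03 m).
It also fails if it takes over 109 s, if anything falls off the work surface, if the arm or the gripper's body presses on something with over 40 N, if the wrist force passes 120 N, or if a joint passes its speed limit or range.

## Working session

There is one attempt and no reset: what is moved stays moved. The work goes in short steps, Python scripts to look and compute and a tool call to move; the robot and the scene stay as the last step left them, time stands still between calls to the robot, and variables do not carry over. Pictures are saved under pics/ and viewed, at most 14 in all, crops included, and the job is handed in when it is done.

Besides the shell and the picture viewer there is one more tool, called after "Request:" by a JSON object that holds its "fn" and its "kwargs", one argument or row to a line. drive_tool: Moves the arm, as the interface text tells. Its arguments: {"type":"object","properties":{"claw":{"type":"array"},"linear":{"type":"array"},"twist":{"type":"array"},"squeeze":{"type":"number"}},"required":["claw","linear","twist"]}

```bash
mkdir -p pics; ls; python3 - <<'E'
from bench import *
import cv2
s=state();print(s)
for n in("scene","top"):
    p=camera_params(n);print(n,p)
    cv2.imwrite(f"pics/{n}0.png",read_camera(n)[:,:,::-1])
E
```

```text
pics
{'clock': 0.0, 'joint_positions': array([ 1.1982238 ,  0.62931394,  0.03838275,  1.51834572, -0.02699615,
        0.99629599, -0.02000693]), 'qd': array([ 0.00017712,  0.00042815, -0.00069513,  0.00090674,  0.00043317,
        0.00116028,  0.00141366]), 'joint_torque': array([ 9.65020627e-04, -5.49729395e+01,  1.14403937e+00, -1.86634451e+01,
       -5.21927979e-02,  2.38955050e-02,  1.63351669e-04]), 'ee_pos': array([ 196.13730472, -618.96266718,  178.98107222]), 'eef_rot': array([-3.13974551e+00, -9.31302273e-06,  3.06816085e-01]), 'contact_force': array([-0.57638054,  0.04187849,  0.76749779]), 'moment': array([0.00932695, 0.03275931, 0.02242533]), 'grip_force': 0.0, 'grip_width': 1.0014573112591179}
scene {'camera_matrix': array([[569.33397802,   0.        , 314.07446145],
       [  0.        , 569.33397802, 235.60664301],
       [  0.        ,   0.        ,   1.        ]]), 'D': array([0.00339842, 0.        , 0.        , 0.        , 0.        ]), 'cam_to_world': array([[ 6.24182099e-01, -5.36136428e-01,  5.68290804e-01,
        -2.63342385e+02],
       [-7.81277463e-01, -4.26940137e-01,  4.55332456e-01,
        -5.79457225e+02],
       [-1.49416275e-03, -7.28203166e-01, -6.85359699e-01,
         9.02966765e+02],
       [ 0.00000000e+00,  0.00000000e+00,  0.00000000e+00,
         1.00000000e+00]])}
top {'camera_matrix': array([[598.63834477,   0.        , 324.21836292],
       [  0.        , 598.63834477, 235.3438326 ],
       [  0.        ,   0.        ,   1.        ]]), 'D': array([-0.12177181,  0.        ,  0.        ,  0.        ,  0.        ]), 'cam_to_world': array([[-5.29905667e-02, -9.77940818e-01,  2.02048897e-01,
         1.89543867e+02],
       [-9.98590299e-01,  5.12726117e-02, -1.37307656e-02,
        -1.84184141e+01],
       [ 3.06830148e-03, -2.02491669e-01, -9.79279178e-01,
         1.25774216e+03],
       [ 0.00000000e+00,  0.00000000e+00,  0.00000000e+00,
         1.00000000e+00]])}
```

View pics/top0.png

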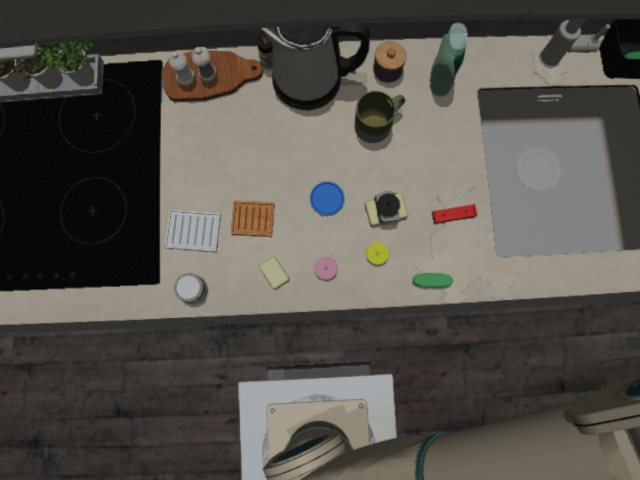

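View pics/scene0.png

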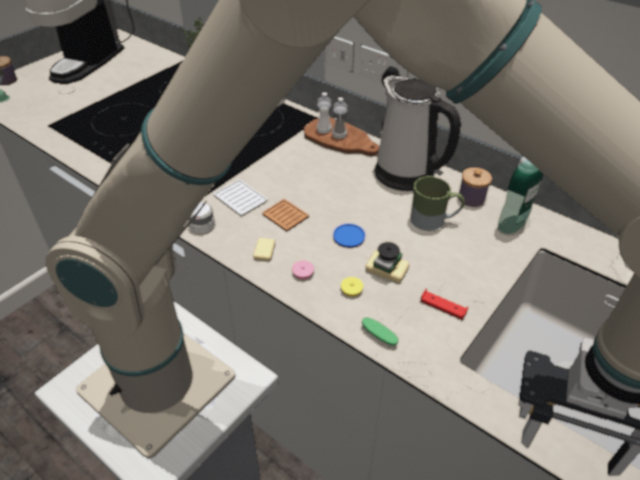

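Top view: the pile is at about (387,208). It has the black plug at (388,205) and the larger cream bar beneath it. The look-alikes are the pink plug (326,268), the yellow plug (377,253) and a smaller cream bar (274,272). The places are the white dish (193,231), wooden tray (253,219), blue dish (327,199) and red rest (455,214). The brush is at (433,280) and the timer at (190,288). I'll confirm in an enlarged crop.

```bash
cat > h.py <<'E'
from bench import *
import cv2, numpy as np
from scipy.spatial.transform import Rotation as R
def crop(im,x,y,w,h,s): return cv2.resize(im[y:y+h,x:x+w],None,fx=s,fy=s,interpolation=cv2.INTER_CUBIC)
def px2w(cam,uv,z):
    p=camera_params(cam);T=p["cam_to_world"]
    n=cv2.undistortPoints(np.float64(uv).reshape(-1,1,2),p["camera_matrix"],p["D"]).reshape(-1,2)
    d=np.c_[n,np.ones(len(n))]@T[:3,:3].T
    return T[:3,3]+d*((z-T[2,3])/d[:,2])[:,None]
def w2px(cam,P):
    p=camera_params(cam);T=np.linalg.inv(p["cam_to_world"])
    return cv2.projectPoints(np.float64(P).reshape(-1,1,3),cv2.Rodrigues(T[:3,:3])[0],T[:3,3],p["camera_matrix"],p["D"])[0].reshape(-1,2)
def rel(target,yaw):
    "shift (cm, tool axes) and twist about tool z from the measured pose to a TCP position (mm) with tool down, closing line (tool y) at world angle yaw"
    s=state();r=R.from_euler('xyz',s["eef_rot"]);
    t=r.inv().apply(np.array(target)-s["ee_pos"])/10
    x=r.as_matrix()[:,1];a=np.arctan2(x[1],x[0]);d=(yaw-a+np.pi/2)%np.pi-np.pi/2
    return t.round(2),round(-d,3)
E
python3 - <<'E'
from h import *
t=cv2.imread("pics/top0.png");s=cv2.imread("pics/scene0.png")
a=np.hstack([crop(t,355,184,66,48,6),crop(s,355,234,66,48,6)])
b=crop(t,160,180,198,76,4)
c=np.zeros((600,800,3),np.uint8);c[:288,:792]=a;c[292:596,:792]=b
cv2.imwrite("pics/c1.png",c)
cv2.imwrite("pics/c2.png",np.vstack([crop(t,425,196,60,35,8),crop(t,257,250,60,37,8)]))
E
```

```text
(no output)
```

View pics/c1.png

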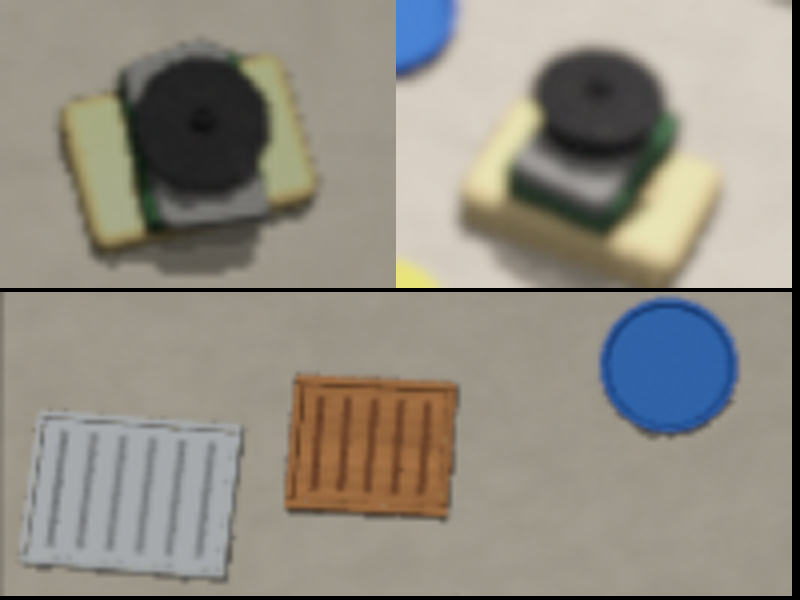

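View pics/c2.png

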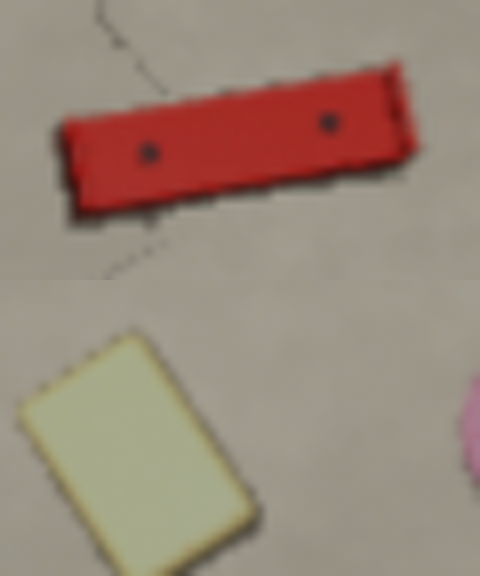

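The crop confirms it. The black plug is at the top of the pile, centred at (388,204), over the grey scraper, green pad and larger cream bar. The lone cream bar at (274,272) is smaller, so it is the look-alike. The scraper's and the pad's long sides both run across the soap's width in the image. I'll check that against sizes.

```bash
python3 - <<'E'
from h import *
def o(pts,x,y,s,dx=0,dy=0): return (np.array(pts,float)-[dx,dy]+.5)/s-.5+[x,y]
def rep(n,uv,z,cam="top"):
    P=px2w(cam,uv,z)[:,:2]; e=np.roll(P,-1,0)-P; L=np.linalg.norm(e,axis=1)
    ang=[np.arctan2(a[1],a[0]) for a in e]
    print(n,P.mean(0).round(1),"edges",L.round(0),"ang",np.round([a%np.pi for a in ang],3))
rep("soap",o([(65,107),(283,55),(315,192),(100,247)],355,184,6),22)
rep("scraper",o([(122,68),(235,50),(268,212),(158,224)],355,184,6),48.5)
print("plug",px2w("top",o([(201,125)],355,184,6),63.5),px2w("scene",o([(598,90)],355,234,6,396),63.5))
rep("white",o([(42,410),(243,428),(226,578),(22,563)],160,180,4,0,292),10)
rep("tray",o([(295,375),(457,384),(447,517),(287,509)],160,180,4,0,292),10)
print("blue",px2w("top",o([(669,366)],160,180,4,0,292),10))
rep("rest",o([(62,120),(398,65),(415,150),(75,212)],425,196,8),19)
rep("soapfake",o([(135,330-280),(260,510-280),(140,585-280),(20,412-280)],257,250,8),15)
rep("scraper scene",o([(515,170),(605,205),(640,150),(545,110)],355,234,6,396),48.5,"scene")
print(px2w("top",[(433,280),(190,288),(377,253),(326,268),(375,118)],15))
E
```

```text
soap [ 495.8 -171.2] edges [81. 51. 79. 52.] ang [1.76  0.143 1.774 0.171]
scraper [ 493.3 -169.9] edges [40. 59. 39. 57.] ang [1.683 0.118 1.63  0.149]
plug [[ 494.11920432 -170.21639146   63.5       ]] [[ 498.69600389 -168.39905215   63.5       ]]
white [473.  244.7] edges [111.  82. 111.  84.] ang [1.426 3.013 1.446 3.013]
tray [492.8 115.7] edges [88. 73. 86. 74.] ang [1.46  3.033 1.468 3.062]
blue [[528.55431713 -45.98093581  10.        ]]
rest [ 480.2 -317.1] edges [93. 24. 95. 25.] ang [1.685 0.089 1.701 0.047]
soapfake [373.3  73.6] edges [58. 37. 56. 37.] ang [0.559 2.084 0.563 2.15 ]
scraper scene [ 479.  -173.8] edges [34. 30. 37. 32.] ang [1.73  0.164 1.683 0.262]
[[ 338.4327247  -258.75485918   15.        ]
 [ 348.16944288  250.97121221   15.        ]
 [ 402.1351932  -145.03483439   15.        ]
 [ 375.92545338  -35.8686841    15.        ]
 [ 706.04718978 -162.69525935   15.        ]]
```

```bash
python3 -c "
from h import *
print(rel([495.5,-170,140],1.69))"
```

```text
(array([ 42.1 , -33.76,   3.96]), np.float64(0.188))
```

Request:
{"fn": "drive_tool", "kwargs": {
  "claw": [9.4, 9.4, 9.4, 9.4, 9.4, 9.4, 9.4, 9.4],
  "linear": [
    [1.3, -1.1, 0.1],
    [4, -3.2, 0.4],
    [7, -5.6, 0.7],
    [10, -8, 1],
    [13, -10.4, 1.3],
    [16, -12.8, 1.6],
    [19, -15.2, 1.9],
    [21, -16.9, 2]
  ],
  "twist": [
    [0, 0, 0.02],
    [0, 0, 0.04],
    [0, 0, 0.06],
    [0, 0, 0.08],
    [0, 0, 0.1],
    [0, 0, 0.12],
    [0, 0, 0.15],
    [0, 0, 0.19]
  ],
  "squeeze": 25
}}

```text
clock: 0.77
ee_pos: [347.4, -391.0, 159.2]
eef_rot: [-3.139, -0.0, 0.119]
contact_force: [1.3, 1.0, -0.2]
grip_width: 1.0
grip_force: 0.0
```

```bash
python3 -c "
from h import *
print(rel([495.5,-170,130],1.69))"
```

```text
(array([ 17.32, -20.19,   2.98]), np.float64(-0.001))
```

Request:
{"fn": "drive_tool", "kwargs": {
  "claw": [9.4, 9.4, 9.4, 9.4, 9.4, 9.4, 9.4, 9.4],
  "linear": [
    [1.6, -1.9, 0.3],
    [4, -4.7, 0.7],
    [6.5, -7.6, 1.1],
    [9, -10.5, 1.5],
    [11.5, -13.4, 2],
    [14, -16.3, 2.4],
    [16.2, -18.9, 2.8],
    [17.3, -20.2, 3]
  ],
  "twist": [
    [0, 0, 0],
    [0, 0, 0],
    [0, 0, 0],
    [0, 0, 0],
    [0, 0, 0],
    [0, 0, 0],
    [0, 0, 0],
    [0, 0, 0]
  ]
}}

```text
clock: 1.43
ee_pos: [496.0, -169.1, 129.2]
eef_rot: [-3.139, -0.001, 0.123]
contact_force: [0.3, 0.6, -0.7]
grip_width: 1.0
grip_force: 0.0
```

```bash
python3 -c "
from h import *
print(rel([495.5,-170,56.5],1.69))"
```

```text
(array([-0.07,  0.1 ,  7.27]), np.float64(0.003))
```

Request:
{"fn": "drive_tool", "kwargs": {
  "claw": [8, 7.5, 7.5, 7, 7, 6.5, 6.5, 6.5],
  "linear": [
    [0, 0.1, 1.2],
    [0, 0.1, 2.6],
    [0, 0.1, 4],
    [0, 0.1, 5.2],
    [0, 0.1, 6.2],
    [0, 0.1, 6.8],
    [0, 0.1, 7.1],
    [0, 0.1, 7.3]
  ],
  "twist": [
    [0, 0, 0],
    [0, 0, 0],
    [0, 0, 0],
    [0, 0, 0],
    [0, 0, 0],
    [0, 0, 0],
    [0, 0, 0],
    [0, 0, 0]
  ]
}}

```text
clock: 2.1
ee_pos: [493.9, -175.4, 56.6]
eef_rot: [-3.141, 0.0, 0.117]
contact_force: [0.5, -0.9, 0.6]
grip_width: 0.696
grip_force: 0.0
```

```bash
python3 - <<'E'
from h import *
a=np.hstack([crop(read_camera("top"),340,160,80,90,5),crop(read_camera("scene"),340,190,80,90,5)])
cv2.imwrite("pics/g1.png",a[:,:,::-1]);print(state()["ee_pos"])
E
```

```text
[ 494.02192492 -175.45934066   56.98105966]
```

View pics/g1.png

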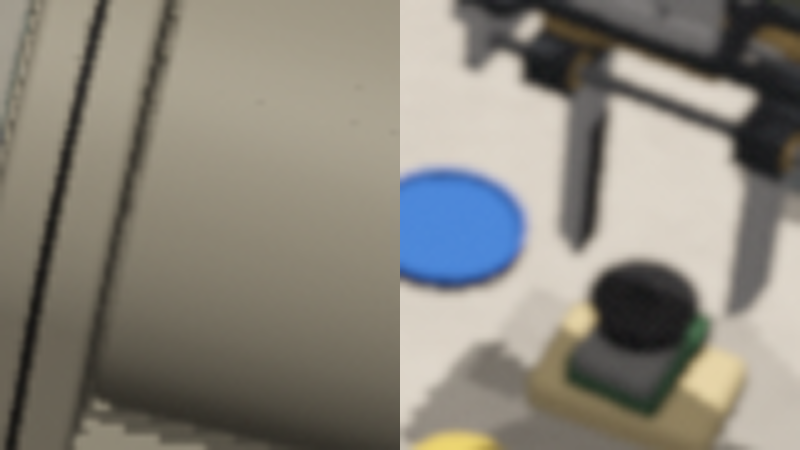

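```bash
python3 - <<'E'
from h import *
s=state();print(s["clock"],s["ee_pos"],s["eef_rot"],s["qd"].round(3),s["grip_width"])
m=R.from_euler('xyz',s["eef_rot"]).as_matrix();e=s["ee_pos"]
for z in (0,97):
  P=[e+m[:,1]*k-m[:,2]*z for k in (-33,0,33)]
  q=w2px("scene",P);print(q.round(1),((q-[340,190])*5+[400,0]).round(0))
print(rel([495.5,-170,56.5],1.69))
E
```

```text
2.2 [ 494.02192492 -175.45934066   56.98105966] [ 3.14147818e+00 -2.33452186e-04  1.16636108e-01] [-0.001 -0.012 -0.    -0.004 -0.     0.006 -0.002] 0.6919315357638475
[[375.6 247.7]
 [389.6 253.5]
 [403.9 259.4]] [[578. 288.]
 [648. 317.]
 [719. 347.]]
[[379.1 213.1]
 [393.9 218.9]
 [409.2 224.8]] [[595. 116.]
 [670. 144.]
 [746. 174.]]
(array([ 0.21, -0.53,  0.05]), np.float64(-0.003))
```

Request:
{"fn": "drive_tool", "kwargs": {
  "claw": [6.5, 6.5, 6.5, 6.5],
  "linear": [
    [0.1, -0.3, 0],
    [0.2, -0.5, 0],
    [0.2, -0.5, 0],
    [0.2, -0.5, 0]
  ],
  "twist": [
    [0, 0, 0],
    [0, 0, 0],
    [0, 0, 0],
    [0, 0, 0]
  ]
}}

```text
clock: 2.53
ee_pos: [495.7, -169.9, 57.2]
eef_rot: [3.141, -0.001, 0.117]
contact_force: [0.1, -0.0, 0.1]
grip_width: 0.689
grip_force: 0.0
```

```bash
python3 - <<'E'
from h import *
im=read_camera("scene")[:,:,::-1].copy()
s=state();print(s["clock"],s["ee_pos"],s["grip_width"])
m=R.from_euler('xyz',s["eef_rot"]).as_matrix();e=s["ee_pos"]
a=crop(im,340,190,100,100,6)
def dot(P,c):
  for q in (w2px("scene",P)-[340,190]+.5)*6: cv2.circle(a,tuple(int(v) for v in q),3,c,-1)
dot([e+m[:,1]*k for k in (-45,-33,0,33,45)],(0,0,255))
t=np.linspace(0,6.28,16)
dot([[495.5+24*np.cos(x),-170+24*np.sin(x),62.5] for x in t],(255,255,0))
cv2.imwrite("pics/g2.png",a)
E
```

```text
2.5833 [ 495.56532902 -170.06077463   57.17952584] 0.6903329636307661
```

View pics/g2.png

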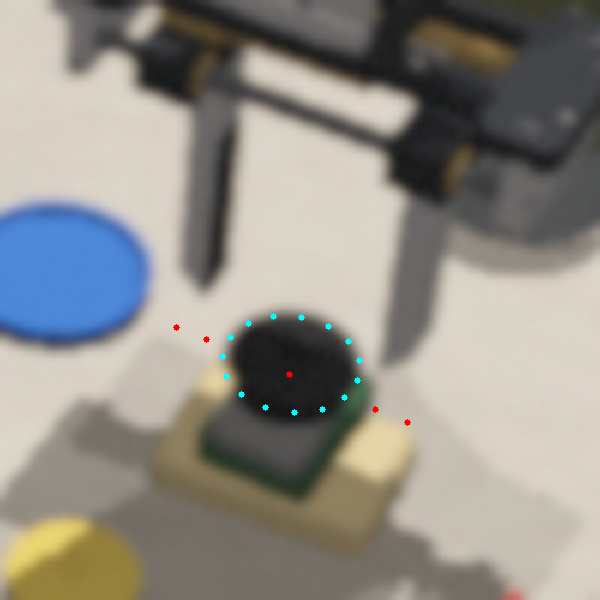

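```bash
python3 - <<'E'
from h import *
m=R.from_euler('xyz',[-3.13974551e+00,0,3.06816085e-01]).as_matrix();e=np.array([196.137,-618.96,178.98])
a=crop(cv2.imread("pics/scene0.png"),500,330,140,150,4)
for z in(0,97):
  for q in (w2px("scene",[e+m[:,1]*k-m[:,2]*z for k in (-60,-47,0,47,60)])-[500,330]+.5)*4: print(q); cv2.circle(a,tuple(int(v) for v in q),3,(0,0,255),-1)
cv2.imwrite("pics/g3.png",a)
E
```

```text
[ 51.53696324 478.65485465]
[ 91.96449301 492.27921103]
[241.28433097 542.61304617]
[395.75852122 594.70421458]
[439.4335102  609.43577457]
[128.20060951 327.43609255]
[172.93756181 341.6246996 ]
[338.52354029 394.15196385]
[510.40876805 448.69513251]
[559.11497298 464.15400176]
```

View pics/g3.png

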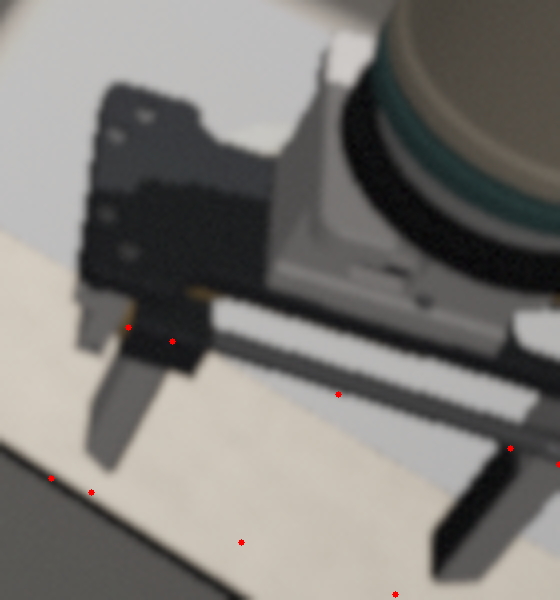

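```bash
python3 - <<'E'
from h import *
from scipy.optimize import least_squares
A=(R.from_euler('xyz',[-3.13974551,0,.306816]).as_matrix(),np.array([196.137,-618.96,178.98]))
s=state();B=(R.from_euler('xyz',s["eef_rot"]).as_matrix(),s["ee_pos"])
f=lambda p,x,y,k:(np.array(p)+.5)/k-.5+[x,y]
obs=[(A,-47,f((107,470),500,330,4)),(A,47,f((438,580),500,330,4)),(B,-32.5,f((205,290),340,190,6)),(B,32.5,f((387,366),340,190,6))]
def res(o): return np.ravel([w2px("scene",(P[0]@(np.array([-8,y,0])+o)+P[1])[None])[0]-q for P,y,q in obs])
r=least_squares(res,[0,0,0]);print(r.x.round(1),r.fun.round(1),res(np.zeros(3)).round(1))
E
```

```text
[  0.4   1.4 -29.3] [ 2.4  0.5 -1.4 -0.7  0.2  0.6 -1.7 -0.4] [ -4.6  10.9 -10.8   9.4  -1.4  10.5  -3.9   9.5]
```

The hand's fingertips appear about 25 mm higher along the tool axis than the stated TCP, with sideways offset near 0. A gentle 3 N close will test this: it either stops at the 48 mm rim or closes in free air.

Request:
{"fn": "drive_tool", "kwargs": {
  "claw": [6, 5.5, 5, 4.5, 4.2, 4.2, 4.2, 4.2],
  "linear": [
    [0, 0, 0],
    [0, 0, 0],
    [0, 0, 0],
    [0, 0, 0],
    [0, 0, 0],
    [0, 0, 0],
    [0, 0, 0],
    [0, 0, 0]
  ],
  "twist": [
    [0, 0, 0],
    [0, 0, 0],
    [0, 0, 0],
    [0, 0, 0],
    [0, 0, 0],
    [0, 0, 0],
    [0, 0, 0],
    [0, 0, 0]
  ],
  "squeeze": 3
}}

```text
clock: 3.25
ee_pos: [495.3, -170.2, 56.9]
eef_rot: [-3.142, 0.0, 0.117]
contact_force: [0.2, -0.1, 0.7]
grip_width: 0.444
grip_force: 0.0
```

It closed to 41.7 mm with no force, so the tips really are above the plug. I'll calibrate the tip height by touching the bare worktop beside the pile.

Request:
{"fn": "drive_tool", "kwargs": {
  "claw": [4.2, 4.2, 4.2, 4.2, 4.2, 4.2, 4.2, 4.2],
  "linear": [
    [0, 0, -1.5],
    [1, 0, -3],
    [3.5, 0, -3],
    [6.5, 0, -3],
    [9, 0, -2],
    [9.5, 0, 0.5],
    [9.5, 0, 2.5],
    [9.5, 0, 3.5]
  ],
  "twist": [
    [0, 0, 0],
    [0, 0, 0],
    [0, 0, 0],
    [0, 0, 0],
    [0, 0, 0],
    [0, 0, 0],
    [0, 0, 0],
    [0, 0, 0]
  ]
}}

```text
clock: 3.92
ee_pos: [588.4, -158.3, 19.4]
eef_rot: [-3.14, 0.003, 0.117]
contact_force: [-1.0, -0.0, -1.7]
grip_width: 0.448
grip_force: 0.0
```

Request:
{"fn": "drive_tool", "kwargs": {
  "claw": [4.2, 4.2, 4.2, 4.2],
  "linear": [
    [0, 0, 0],
    [0, 0, 0.5],
    [0, 0, 0.7],
    [0, 0, 0.7]
  ],
  "twist": [
    [0, 0, 0],
    [0, 0, 0],
    [0, 0, 0],
    [0, 0, 0]
  ]
}}

```text
clock: 4.25
ee_pos: [589.9, -159.4, 15.5]
eef_rot: [3.141, -0.001, 0.116]
contact_force: [0.5, -0.4, -0.2]
grip_width: 0.445
grip_force: 0.0
```

Request:
{"fn": "drive_tool", "kwargs": {
  "claw": [4.2, 4.2, 4.2, 4.2, 4.2],
  "linear": [
    [0, 0, 0.5],
    [0, 0, 1],
    [0, 0, 1.5],
    [0, 0, 1.5],
    [0, 0, 1.5]
  ],
  "twist": [
    [0, 0, 0],
    [0, 0, 0],
    [0, 0, 0],
    [0, 0, 0],
    [0, 0, 0]
  ]
}}

```text
clock: 4.67
ee_pos: [589.3, -159.0, -0.5]
eef_rot: [-3.141, 0.001, 0.117]
contact_force: [0.3, 0.3, -0.4]
grip_width: 0.448
grip_force: 0.0
```

```bash
python3 - <<'E'
from h import *
im=read_camera("scene")[:,:,::-1].copy()
s=state();print(s["clock"],s["ee_pos"],s["contact_force"])
m=R.from_euler('xyz',s["eef_rot"]).as_matrix();e=s["ee_pos"]
q=w2px("scene",[e+m[:,1]*k for k in (-21,0,21)]);x,y=(q[1]-50).astype(int)
a=crop(im,x,y-10,100,80,7)
for p in (q-[x,y-10]+.5)*7: cv2.circle(a,tuple(int(v) for v in p),3,(0,0,255),-1)
cv2.imwrite("pics/g4.png",a)
E
```

```text
4.7167 [ 5.89590345e+02 -1.59051087e+02 -2.53768758e-01] [ 0.44745454 -0.14013514 -0.156239  ]
```

View pics/g4.png

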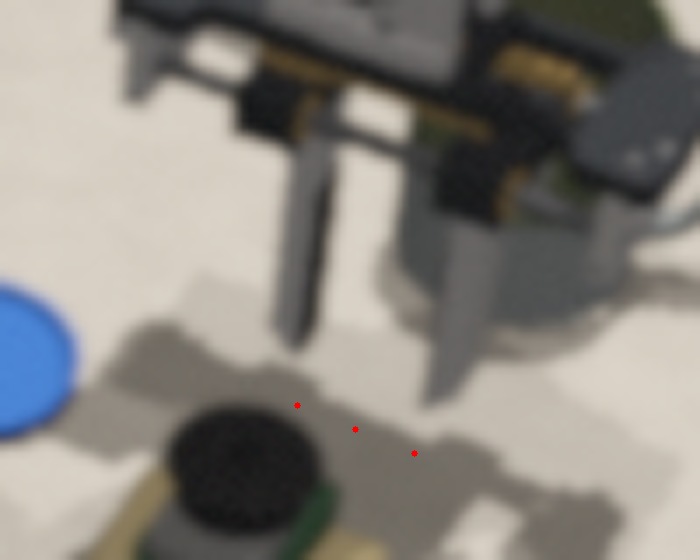

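At a reported z of about 0, the tips still hover clear of the worktop: image (295,350) against the projected (297,405). I'll continue down in small steps.

Request:
{"fn": "drive_tool", "kwargs": {
  "claw": [4.2, 4.2, 4.2, 4.2],
  "linear": [
    [0, 0, 0.5],
    [0, 0, 1],
    [0, 0, 1.4],
    [0, 0, 1.4]
  ],
  "twist": [
    [0, 0, 0],
    [0, 0, 0],
    [0, 0, 0],
    [0, 0, 0]
  ]
}}

```text
clock: 5.05
ee_pos: [588.8, -158.8, -15.2]
eef_rot: [-3.141, 0.002, 0.117]
contact_force: [1.1, -0.3, -0.1]
grip_width: 0.447
grip_force: 0.0
```

Request:
{"fn": "drive_tool", "kwargs": {
  "claw": [4.2, 4.2, 4.2],
  "linear": [
    [0, 0, 0.2],
    [0, 0, 0.4],
    [0, 0, 0.4]
  ],
  "twist": [
    [0, 0, 0],
    [0, 0, 0],
    [0, 0, 0]
  ]
}}

```text
clock: 5.3
ee_pos: [589.4, -159.0, -18.5]
eef_rot: [-3.141, 0.0, 0.117]
contact_force: [0.1, 0.6, -0.6]
grip_width: 0.445
grip_force: 0.0
```

Request:
{"fn": "drive_tool", "kwargs": {
  "claw": [4.2, 4.2, 4.2],
  "linear": [
    [0, 0, 0.15],
    [0, 0, 0.3],
    [0, 0, 0.3]
  ],
  "twist": [
    [0, 0, 0],
    [0, 0, 0],
    [0, 0, 0]
  ]
}}

```text
clock: 5.55
ee_pos: [589.5, -159.1, -21.3]
eef_rot: [-3.142, 0.0, 0.117]
contact_force: [0.6, -0.8, -0.3]
grip_width: 0.445
grip_force: 0.0
```

Request:
{"fn": "drive_tool", "kwargs": {
  "claw": [4.2, 4.2, 4.2],
  "linear": [
    [0, 0, 0.1],
    [0, 0, 0.2],
    [0, 0, 0.2]
  ],
  "twist": [
    [0, 0, 0],
    [0, 0, 0],
    [0, 0, 0]
  ]
}}

```text
clock: 5.8
ee_pos: [589.5, -159.0, -23.3]
eef_rot: [-3.141, 0.0, 0.117]
contact_force: [0.6, 0.2, -0.2]
grip_width: 0.446
grip_force: 0.0
```

Request:
{"fn": "drive_tool", "kwargs": {
  "claw": [4.2, 4.2, 4.2],
  "linear": [
    [0, 0, 0.1],
    [0, 0, 0.2],
    [0, 0, 0.2]
  ],
  "twist": [
    [0, 0, 0],
    [0, 0, 0],
    [0, 0, 0]
  ]
}}

```text
clock: 6.05
ee_pos: [589.7, -159.1, -25.1]
eef_rot: [3.142, -0.0, 0.117]
contact_force: [0.7, -0.2, -0.6]
grip_width: 0.446
grip_force: 0.0
```

Request:
{"fn": "drive_tool", "kwargs": {
  "claw": [4.2, 4.2, 4.2],
  "linear": [
    [0, 0, 0.1],
    [0, 0, 0.2],
    [0, 0, 0.2]
  ],
  "twist": [
    [0, 0, 0],
    [0, 0, 0],
    [0, 0, 0]
  ]
}}

```text
clock: 6.3
ee_pos: [589.8, -159.1, -25.3]
eef_rot: [-3.142, -0.0, 0.117]
contact_force: [-3.2, 1.0, 13.5]
grip_width: 0.445
grip_force: 7.2
```

Contact is at reported z = -25.2, so the true tip is reported z + 25 mm. Future heights use that. Now back over the plug.

Request:
{"fn": "drive_tool", "kwargs": {
  "claw": [4.2, 5, 6, 6.8, 6.8, 6.8, 6.8, 6.8],
  "linear": [
    [0, 0, -2.5],
    [0, 0, -5.5],
    [-1, 0, -8.5],
    [-3, 0, -10],
    [-6, 0, -10],
    [-8.8, 0, -10],
    [-9.5, 0, -9.5],
    [-9.5, 0, -8.5]
  ],
  "twist": [
    [0, 0, 0],
    [0, 0, 0],
    [0, 0, 0],
    [0, 0, 0],
    [0, 0, 0],
    [0, 0, 0],
    [0, 0, 0],
    [0, 0, 0]
  ]
}}

```text
clock: 6.97
ee_pos: [493.9, -171.0, 58.7]
eef_rot: [3.141, -0.001, 0.115]
contact_force: [0.7, 0.3, 0.3]
grip_width: 0.725
grip_force: 0.0
```

Request:
{"fn": "drive_tool", "kwargs": {
  "claw": [6.5, 6.5, 6.5, 6.5, 6.5],
  "linear": [
    [0, 0, 0.8],
    [0, 0, 1.8],
    [0, 0, 2.5],
    [0, 0, 2.8],
    [0, 0, 2.8]
  ],
  "twist": [
    [0, 0, 0],
    [0, 0, 0],
    [0, 0, 0],
    [0, 0, 0],
    [0, 0, 0]
  ]
}}

```text
clock: 7.38
ee_pos: [495.1, -169.6, 28.4]
eef_rot: [-3.141, 0.002, 0.117]
contact_force: [-0.3, 0.2, 0.3]
grip_width: 0.692
grip_force: 0.0
```

Request:
{"fn": "drive_tool", "kwargs": {
  "claw": [6.2, 5.6, 5, 4.4, 4.2, 4.2, 4.2, 4.2],
  "linear": [
    [0, 0, -0.3],
    [0, 0, -0.3],
    [0, 0, -0.3],
    [0, 0, -0.3],
    [0, 0, -0.3],
    [0, 0, -0.3],
    [0, 0, -0.3],
    [0, 0, -0.3]
  ],
  "twist": [
    [0, 0, 0],
    [0, 0, 0],
    [0, 0, 0],
    [0, 0, 0],
    [0, 0, 0],
    [0, 0, 0],
    [0, 0, 0],
    [0, 0, 0]
  ],
  "squeeze": 20
}}

```text
clock: 8.05
ee_pos: [495.7, -170.2, 33.3]
eef_rot: [3.141, -0.001, 0.117]
contact_force: [0.3, 1.2, 4.4]
grip_width: 0.487
grip_force: 20.0
```

Request:
{"fn": "drive_tool", "kwargs": {
  "claw": [4.2, 4.2, 4.2, 4.2, 4.2, 4.2, 4.2],
  "linear": [
    [0, 0, -0.3],
    [0, 0, -1],
    [0, 0, -2],
    [0, 0, -3.5],
    [0, 0, -5],
    [0, 0, -6],
    [0, 0, -6]
  ],
  "twist": [
    [0, 0, 0],
    [0, 0, 0],
    [0, 0, 0],
    [0, 0, 0],
    [0, 0, 0],
    [0, 0, 0],
    [0, 0, 0]
  ]
}}

```text
clock: 8.63
ee_pos: [497.0, -170.7, 95.3]
eef_rot: [3.14, -0.004, 0.117]
contact_force: [1.0, -0.2, -1.3]
grip_width: 0.485
grip_force: 20.0
```

```bash
python3 - <<'E'
from h import *
cv2.imwrite("pics/p1.png",crop(read_camera("scene"),330,170,100,115,5)[:,:,::-1])
print(state()["ee_pos"],rel([528.5,-46,70],1.69))
E
```

```text
[ 496.18374398 -170.41987846   94.14493673] (array([  4.65, -11.98,   2.41]), np.float64(-0.002))
```

View pics/p1.png

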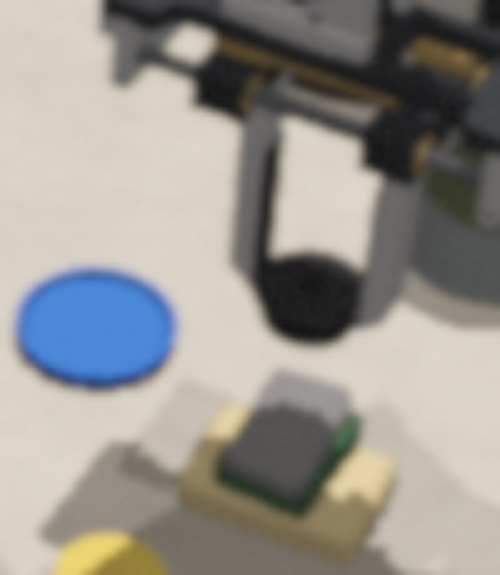

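The plug is held level between the tips at about (310,295), and the scraper, pad and soap are undisturbed. Moving to the blue dish.

Request:
{"fn": "drive_tool", "kwargs": {
  "claw": [4.2, 4.2, 4.2, 4.2, 4.2, 4.2, 4.2, 4.2],
  "linear": [
    [0.4, -1, 0],
    [1.3, -3.4, 0],
    [2.4, -6.2, 0],
    [3.5, -9, 0.5],
    [4.3, -11.2, 1.5],
    [4.7, -12, 3],
    [4.7, -12, 4.5],
    [4.7, -12, 5.5]
  ],
  "twist": [
    [0, 0, 0],
    [0, 0, 0],
    [0, 0, 0],
    [0, 0, 0],
    [0, 0, 0],
    [0, 0, 0],
    [0, 0, 0],
    [0, 0, 0]
  ]
}}

```text
clock: 9.35
ee_pos: [526.8, -43.1, 35.8]
eef_rot: [-3.14, 0.003, 0.12]
contact_force: [-1.0, 0.4, 0.1]
grip_width: 0.486
grip_force: 20.0
```

Request:
{"fn": "drive_tool", "kwargs": {
  "claw": [4.2, 4.2, 4.2],
  "linear": [
    [0, 0, 0.5],
    [0, 0, 1],
    [0, 0, 1]
  ],
  "twist": [
    [0, 0, 0],
    [0, 0, 0],
    [0, 0, 0]
  ]
}}

```text
clock: 9.6
ee_pos: [527.3, -45.9, 27.0]
eef_rot: [-3.142, 0.002, 0.116]
contact_force: [-0.3, -0.2, 0.2]
grip_width: 0.486
grip_force: 20.0
```

```bash
python3 - <<'E'
from h import *
print(state()["ee_pos"],rel([528.5,-46,-9],1.69))
E
```

```text
[527.26283387 -45.92002979  27.02747891] (array([0.13, 0.02, 3.6 ]), np.float64(-0.003))
```

Request:
{"fn": "drive_tool", "kwargs": {
  "claw": [4.2, 4.2, 4.2, 4.2, 4.2, 4.2],
  "linear": [
    [0.1, 0, 1],
    [0.1, 0, 2],
    [0.1, 0, 2.7],
    [0.1, 0, 3.1],
    [0.1, 0, 3.3],
    [0.1, 0, 3.3]
  ],
  "twist": [
    [0, 0, 0],
    [0, 0, 0],
    [0, 0, 0],
    [0, 0, 0],
    [0, 0, 0],
    [0, 0, 0]
  ]
}}

```text
clock: 10.1
ee_pos: [528.6, -45.4, -5.7]
eef_rot: [-3.141, 0.001, 0.117]
contact_force: [-0.0, -0.2, 0.6]
grip_width: 0.484
grip_force: 20.0
```

Request:
{"fn": "drive_tool", "kwargs": {
  "claw": [4.2, 4.2, 4.2],
  "linear": [
    [0, 0, 0.1],
    [0, 0, 0.2],
    [0, 0, 0.2]
  ],
  "twist": [
    [0, 0, 0],
    [0, 0, 0],
    [0, 0, 0]
  ]
}}

```text
clock: 10.35
ee_pos: [529.1, -45.3, -7.0]
eef_rot: [3.142, -0.0, 0.117]
contact_force: [0.3, 1.1, -0.5]
grip_width: 0.483
grip_force: 20.0
```

Request:
{"fn": "drive_tool", "kwargs": {
  "claw": [4.2, 4.2, 4.2],
  "linear": [
    [0, 0, 0.1],
    [0, 0, 0.2],
    [0, 0, 0.2]
  ],
  "twist": [
    [0, 0, 0],
    [0, 0, 0],
    [0, 0, 0]
  ]
}}

```text
clock: 10.6
ee_pos: [529.1, -45.4, -9.1]
eef_rot: [3.142, -0.0, 0.117]
contact_force: [-1.0, 0.2, -0.3]
grip_width: 0.484
grip_force: 20.0
```

Request:
{"fn": "drive_tool", "kwargs": {
  "claw": [4.2, 4.2, 4.2],
  "linear": [
    [0, 0, 0.1],
    [0, 0, 0.2],
    [0, 0, 0.2]
  ],
  "twist": [
    [0, 0, 0],
    [0, 0, 0],
    [0, 0, 0]
  ]
}}

```text
clock: 10.85
ee_pos: [529.2, -45.3, -9.4]
eef_rot: [-3.141, -0.001, 0.117]
contact_force: [-3.4, 0.1, 17.2]
grip_width: 0.485
grip_force: 20.0
```

Request:
{"fn": "drive_tool", "kwargs": {
  "claw": [4.6, 5.2, 5.8, 6.2, 6.2, 6.2, 6.2, 6.2],
  "linear": [
    [0, 0, -0.1],
    [0, 0, -0.1],
    [0, 0, -0.1],
    [0, 0, -0.1],
    [0, 0, -1],
    [0, 0, -3],
    [0, 0, -6],
    [0, 0, -9]
  ],
  "twist": [
    [0, 0, 0],
    [0, 0, 0],
    [0, 0, 0],
    [0, 0, 0],
    [0, 0, 0],
    [0, 0, 0],
    [0, 0, 0],
    [0, 0, 0]
  ]
}}

```text
clock: 11.52
ee_pos: [528.1, -45.4, 79.6]
eef_rot: [-3.141, 0.002, 0.117]
contact_force: [1.1, 0.0, 0.2]
grip_width: 0.662
grip_force: 0.0
```

Request:
{"fn": "drive_tool", "kwargs": {
  "claw": [6.2, 6.2, 6.2, 6.2, 6.2, 6.2, 6.2, 6.2],
  "linear": [
    [1, -2, -1],
    [3, -5, -1],
    [6, -8, -1],
    [9, -11, -1],
    [12, -14, -1],
    [14, -16, -1],
    [15, -17, -1],
    [15, -17, -1]
  ],
  "twist": [
    [0, 0, 0],
    [0, 0, 0],
    [0, 0, 0],
    [0, 0, 0],
    [0, 0, 0],
    [0, 0, 0],
    [0, 0, 0],
    [0, 0, 0]
  ]
}}

```text
clock: 12.18
ee_pos: [659.5, 146.1, 88.8]
eef_rot: [-3.139, -0.002, 0.122]
contact_force: [1.0, 0.5, 0.6]
grip_width: 0.656
grip_force: 0.0
```

```bash
python3 - <<'E'
from h import *
t=read_camera("top")[:,:,::-1];cv2.imwrite("pics/top1.png",t)
s=read_camera("scene")[:,:,::-1];cv2.imwrite("pics/scene1.png",s)
a=np.hstack([crop(t,300,175,66,50,6),crop(t,355,184,66,50,6)])
b=np.hstack([crop(s,320,215,66,50,6),crop(s,355,234,66,50,6)])
cv2.imwrite("pics/p2.png",np.vstack([a,b]));print(state()["ee_pos"])
E
```

```text
[657.32003561 140.22834398  88.67911041]
```

View pics/p2.png

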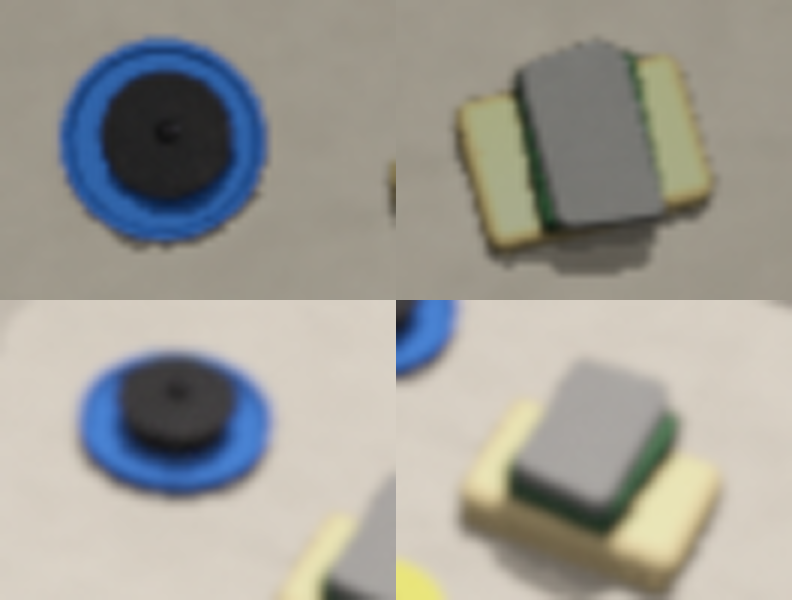

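The plug sits centred in the blue dish at (167,135). The scraper lies alone on the pad with its long side along the pad's; top crop corners are (514,68), (630,48), (663,215) and (555,226).

```bash
python3 - <<'E'
from h import *
o=lambda pts,x,y,dx,dy:(np.array(pts,float)-[dx,dy]+.5)/6-.5+[x,y]
def rep(n,uv,z,cam):
    P=px2w(cam,uv,z)[:,:2]; e=np.roll(P,-1,0)-P
    print(n,P.mean(0).round(1),np.linalg.norm(e,axis=1).round(0),np.round(np.arctan2(e[:,1],e[:,0])%np.pi,3))
rep("scr top",o([(514,68),(630,48),(663,215),(555,226)],355,184,396,0),48.5,"top")
rep("scr scene",o([(512,465),(604,508),(668,388),(578,356)],355,234,396,300),48.5,"scene")
print("plug",px2w("top",o([(167,137)],300,175,0,0),21),px2w("scene",o([(177,398)],320,215,0,300),21))
print("blue scene",px2w("scene",o([(175,422)],320,215,0,300),10))
print("soap scene",px2w("scene",o([(466,485),(660,565),(718,465),(525,400)],355,234,396,300),22).mean(0))
print(rel([494,-170,60],1.67),rel([494,-170,60],1.7))
E
```

```text
scr top [ 493.1 -169.5] [41. 61. 38. 58.] [1.696 0.112 1.623 0.176]
scr scene [ 494.6 -169.6] [36. 65. 35. 61.] [1.643 0.223 1.751 0.201]
plug [[527.07165241 -46.97952599  21.        ]] [[529.88331616 -46.20546828  21.        ]]
blue scene [[528.3854032  -46.90497846  10.        ]]
soap scene [ 497.372003   -170.87707409   22.        ]
(array([-19.84,  28.9 ,   2.92]), np.float64(0.018)) (array([-19.84,  28.9 ,   2.92]), np.float64(-0.012))
```

Request:
{"fn": "drive_tool", "kwargs": {
  "claw": [6.2, 6.2, 6.2, 6.2, 6.2, 6.2, 6.2, 6.2],
  "linear": [
    [-1, 1.5, 0],
    [-3.4, 5, 0],
    [-6, 9, 0.5],
    [-8.6, 13, 0.5],
    [-11.2, 17, 1],
    [-13.8, 21, 1.5],
    [-16, 24.4, 2],
    [-17, 26, 2]
  ],
  "twist": [
    [0, 0, 0],
    [0, 0, 0],
    [0, 0, -0.01],
    [0, 0, -0.01],
    [0, 0, -0.02],
    [0, 0, -0.02],
    [0, 0, -0.02],
    [0, 0, -0.02]
  ]
}}

```text
clock: 12.95
ee_pos: [516.8, -138.6, 69.3]
eef_rot: [3.141, 0.002, 0.134]
contact_force: [0.4, -0.8, -0.7]
grip_width: 0.658
grip_force: 0.0
```

Request:
{"fn": "drive_tool", "kwargs": {
  "claw": [6.2, 6.2, 6.2, 6.2, 6.2],
  "linear": [
    [-1.5, 1.5, 0.5],
    [-2.7, 2.7, 1],
    [-2.8, 2.9, 1],
    [-2.8, 2.9, 1],
    [-2.8, 2.9, 1]
  ],
  "twist": [
    [0, 0, 0],
    [0, 0, 0],
    [0, 0, 0],
    [0, 0, 0],
    [0, 0, 0]
  ]
}}

```text
clock: 13.37
ee_pos: [496.9, -167.6, 59.6]
eef_rot: [-3.141, -0.001, 0.136]
contact_force: [1.0, 0.5, -0.6]
grip_width: 0.655
grip_force: 0.0
```

```bash
python3 -c "
from h import *
print(state()['ee_pos'],rel([494,-169.6,17.5],1.71))"
```

```text
[ 496.90099468 -167.63531963   59.56652233] (array([-0.32,  0.16,  4.21]), np.float64(-0.003))
```

Request:
{"fn": "drive_tool", "kwargs": {
  "claw": [6, 6, 6, 5.5, 5.5, 5.5, 5.5],
  "linear": [
    [-0.2, 0.1, 0.8],
    [-0.3, 0.2, 2],
    [-0.3, 0.2, 3],
    [-0.3, 0.2, 3.7],
    [-0.3, 0.2, 4.2],
    [-0.3, 0.2, 4.2],
    [-0.3, 0.2, 4.2]
  ],
  "twist": [
    [0, 0, 0],
    [0, 0, 0],
    [0, 0, 0],
    [0, 0, 0],
    [0, 0, 0],
    [0, 0, 0],
    [0, 0, 0]
  ]
}}

```text
clock: 13.95
ee_pos: [494.0, -170.0, 16.7]
eef_rot: [-3.141, 0.0, 0.137]
contact_force: [0.9, -1.1, -0.1]
grip_width: 0.586
grip_force: 0.0
```

Request:
{"fn": "drive_tool", "kwargs": {
  "claw": [5, 4.5, 4, 3.5, 3.3, 3.3, 3.3, 3.3],
  "linear": [
    [0, 0, -0.05],
    [0, 0, -0.05],
    [0, 0, -0.05],
    [0, 0, -0.05],
    [0, 0, -0.05],
    [0, 0, -0.05],
    [0, 0, -0.05],
    [0, 0, -0.05]
  ],
  "twist": [
    [0, 0, 0],
    [0, 0, 0],
    [0, 0, 0],
    [0, 0, 0],
    [0, 0, 0],
    [0, 0, 0],
    [0, 0, 0],
    [0, 0, 0]
  ],
  "squeeze": 20
}}

```text
clock: 14.62
ee_pos: [494.3, -170.3, 17.9]
eef_rot: [3.141, -0.001, 0.137]
contact_force: [-0.8, 0.4, 4.6]
grip_width: 0.39
grip_force: 19.9
```

Request:
{"fn": "drive_tool", "kwargs": {
  "claw": [3.3, 3.3, 3.3, 3.3, 3.3, 3.3, 3.3],
  "linear": [
    [0, 0, -0.3],
    [0, 0, -1],
    [0, 0, -2],
    [0, 0, -3.5],
    [0, 0, -5],
    [0, 0, -6],
    [0, 0, -6]
  ],
  "twist": [
    [0, 0, 0],
    [0, 0, 0],
    [0, 0, 0],
    [0, 0, 0],
    [0, 0, 0],
    [0, 0, 0],
    [0, 0, 0]
  ]
}}

```text
clock: 15.2
ee_pos: [495.6, -171.0, 79.9]
eef_rot: [3.14, -0.004, 0.137]
contact_force: [-0.0, 0.5, -0.1]
grip_width: 0.391
grip_force: 19.9
```

```bash
python3 -c "
from h import *
s=state();print(s['ee_pos'],s['joint_positions'],rel([480.2,-317.1,78],0.12))"
```

```text
[ 495.61903228 -170.95995811   79.93122597] [ 0.23405597  0.59257863  0.06595846  1.96948999 -0.06738396  0.57709988
 -1.08905826] (array([-3.52, 14.27,  0.21]), np.float64(-1.554))
```

Request:
{"fn": "drive_tool", "kwargs": {
  "claw": [3.3, 3.3, 3.3, 3.3, 3.3, 3.3, 3.3, 3.3],
  "linear": [
    [-0.2, 0.6, 0],
    [-0.6, 2.2, 0],
    [-1, 4, 0],
    [-1.5, 6, 0],
    [-2, 8, 0],
    [-2.5, 10, 0],
    [-3, 12, 0],
    [-3.2, 13, 0]
  ],
  "twist": [
    [0, 0, -0.05],
    [0, 0, -0.15],
    [0, 0, -0.27],
    [0, 0, -0.39],
    [0, 0, -0.51],
    [0, 0, -0.63],
    [0, 0, -0.75],
    [0, 0, -0.86]
  ]
}}

```text
clock: 15.87
ee_pos: [478.6, -306.7, 77.0]
eef_rot: [-3.142, 0.002, 0.999]
contact_force: [0.8, -0.6, 0.2]
grip_width: 0.394
grip_force: 19.9
```

Request:
{"fn": "drive_tool", "kwargs": {
  "claw": [3.3, 3.3, 3.3, 3.3, 3.3, 3.3, 3.3, 3.3],
  "linear": [
    [0, 0, 0],
    [0, 0, 0],
    [0, 0, 0],
    [0, 0, 0],
    [0, 0, 0],
    [0, 0, 0],
    [0, 0, 0],
    [0, 0, 0]
  ],
  "twist": [
    [0, 0, -0.12],
    [0, 0, -0.24],
    [0, 0, -0.36],
    [0, 0, -0.48],
    [0, 0, -0.6],
    [0, 0, -0.69],
    [0, 0, -0.69],
    [0, 0, -0.69]
  ]
}}

```text
clock: 16.53
ee_pos: [479.5, -303.4, 77.0]
eef_rot: [-3.141, -0.001, 1.684]
contact_force: [0.3, 0.2, -1.2]
grip_width: 0.396
grip_force: 19.9
```

```bash
python3 -c "
from h import *
s=state();print(s['ee_pos'],s['eef_rot'],rel([480.2,-317.1,35],0.12))"
```

```text
[ 479.53449519 -303.39069014   77.04230204] [-3.14109528e+00 -8.38767040e-04  1.68384981e+00] (array([-1.37, -0.09,  4.2 ]), np.float64(-0.007))
```

Request:
{"fn": "drive_tool", "kwargs": {
  "claw": [3.3, 3.3, 3.3, 3.3, 3.3, 3.3, 3.3, 3.3],
  "linear": [
    [-0.5, -0.1, 0],
    [-1.2, -0.1, 0.3],
    [-1.4, -0.1, 1],
    [-1.4, -0.1, 2.5],
    [-1.4, -0.1, 4],
    [-1.4, -0.1, 5.2],
    [-1.4, -0.1, 5.8],
    [-1.4, -0.1, 5.8]
  ],
  "twist": [
    [0, 0, 0],
    [0, 0, 0],
    [0, 0, 0],
    [0, 0, 0],
    [0, 0, 0],
    [0, 0, 0],
    [0, 0, 0],
    [0, 0, 0]
  ]
}}

```text
clock: 17.2
ee_pos: [479.5, -317.0, 17.8]
eef_rot: [-3.139, -0.002, 1.687]
contact_force: [-0.5, -0.3, 0.5]
grip_width: 0.395
grip_force: 19.9
```

```bash
python3 - <<'E'
from h import *
s=state();print(s['ee_pos'],s['eef_rot'],rel([480.2,-317.1,-8],0.12))
im=read_camera("scene")[:,:,::-1];cv2.imwrite("pics/p3.png",crop(im,400,240,90,90,6))
E
```

```text
[ 479.50824722 -316.99833846   17.77931963] [-3.13916667e+00 -1.67474882e-03  1.68660144e+00] (array([-0.02,  0.07,  2.58]), np.float64(-0.004))
```

View pics/p3.png

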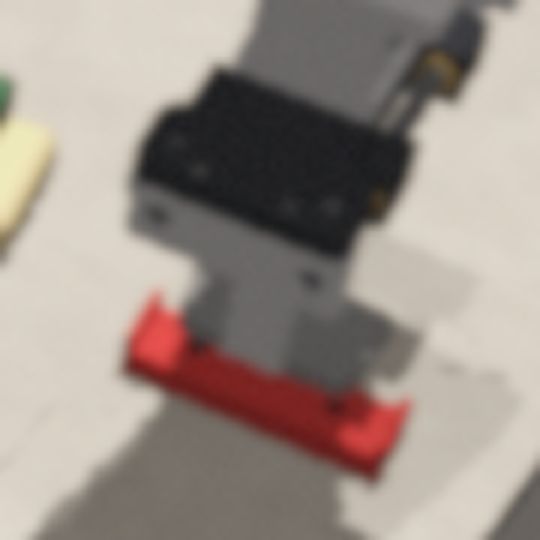

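The scraper is held straight above the red rest, between the lips at (150,330) and (395,430). I'll lower it.

Request:
{"fn": "drive_tool", "kwargs": {
  "claw": [3.3, 3.3, 3.3, 3.3, 3.3],
  "linear": [
    [0, 0.1, 0.8],
    [0, 0.1, 1.6],
    [0, 0.1, 2.1],
    [0, 0.1, 2.3],
    [0, 0.1, 2.3]
  ],
  "twist": [
    [0, 0, 0],
    [0, 0, 0],
    [0, 0, 0],
    [0, 0, 0],
    [0, 0, 0]
  ]
}}

```text
clock: 17.67
ee_pos: [481.2, -317.1, -4.1]
eef_rot: [-3.141, -0.001, 1.687]
contact_force: [-0.1, 0.2, -0.3]
grip_width: 0.394
grip_force: 19.9
```

Request:
{"fn": "drive_tool", "kwargs": {
  "claw": [3.3, 3.3, 3.3],
  "linear": [
    [0, 0, 0.1],
    [0, 0, 0.2],
    [0, 0, 0.2]
  ],
  "twist": [
    [0, 0, 0],
    [0, 0, 0],
    [0, 0, 0]
  ]
}}

```text
clock: 17.92
ee_pos: [481.7, -317.4, -5.4]
eef_rot: [3.141, 0.0, 1.687]
contact_force: [0.1, -0.2, 0.3]
grip_width: 0.394
grip_force: 19.9
```

Request:
{"fn": "drive_tool", "kwargs": {
  "claw": [3.3, 3.3, 3.3],
  "linear": [
    [0, -0.1, 0.1],
    [0, -0.1, 0.2],
    [0, -0.1, 0.2]
  ],
  "twist": [
    [0, 0, 0],
    [0, 0, 0],
    [0, 0, 0]
  ]
}}

```text
clock: 18.17
ee_pos: [480.4, -317.5, -7.6]
eef_rot: [-3.141, -0.0, 1.687]
contact_force: [0.0, -0.4, 0.2]
grip_width: 0.396
grip_force: 19.9
```

Request:
{"fn": "drive_tool", "kwargs": {
  "claw": [3.3, 3.3, 3.3],
  "linear": [
    [0, 0, 0.1],
    [0, 0, 0.2],
    [0, 0, 0.2]
  ],
  "twist": [
    [0, 0, 0],
    [0, 0, 0],
    [0, 0, 0]
  ]
}}

```text
clock: 18.42
ee_pos: [480.7, -317.6, -8.2]
eef_rot: [-3.141, 0.001, 1.687]
contact_force: [-2.2, 1.1, 11.1]
grip_width: 0.392
grip_force: 19.9
```

Request:
{"fn": "drive_tool", "kwargs": {
  "claw": [4, 4.6, 5.2, 5.6, 5.6, 5.6, 5.6, 5.6],
  "linear": [
    [0, 0, -0.1],
    [0, 0, -0.1],
    [0, 0, -0.1],
    [0, 0, -0.1],
    [0, 0, -1],
    [0, 0, -3],
    [0, 0, -6],
    [0, 0, -8.5]
  ],
  "twist": [
    [0, 0, 0],
    [0, 0, 0],
    [0, 0, 0],
    [0, 0, 0],
    [0, 0, 0],
    [0, 0, 0],
    [0, 0, 0],
    [0, 0, 0]
  ]
}}

```text
clock: 19.08
ee_pos: [480.5, -317.2, 76.9]
eef_rot: [-3.141, -0.001, 1.687]
contact_force: [0.7, -0.1, 0.3]
grip_width: 0.596
grip_force: 0.0
```

Request:
{"fn": "drive_tool", "kwargs": {
  "claw": [6.5, 6.5, 6.5, 6.5, 6.5, 6.5, 6.5, 6.5],
  "linear": [
    [1.2, 2.3, -0.5],
    [3.6, 5.6, -0.5],
    [7.1, 9, -0.5],
    [10.6, 12.4, -0.5],
    [14.1, 15.6, -0.5],
    [16.2, 16.8, -0.5],
    [17.2, 17.8, -0.5],
    [17.2, 17.8, -0.5]
  ],
  "twist": [
    [0, 0, 0.1],
    [0, 0, 0.22],
    [0, 0, 0.34],
    [0, 0, 0.46],
    [0, 0, 0.58],
    [0, 0, 0.7],
    [0, 0, 0.82],
    [0, 0, 0.9]
  ]
}}

```text
clock: 19.75
ee_pos: [640.9, -117.6, 81.1]
eef_rot: [-3.14, -0.006, 0.79]
contact_force: [-0.6, -0.1, 0.1]
grip_width: 0.692
grip_force: 0.0
```

```bash
python3 - <<'E'
from h import *
t=read_camera("top")[:,:,::-1];cv2.imwrite("pics/top2.png",t)
s=read_camera("scene")[:,:,::-1];cv2.imwrite("pics/scene2.png",s)
a=np.hstack([crop(t,425,192,66,50,6),crop(t,355,184,66,50,6)])
b=np.hstack([crop(s,410,275,66,50,6),crop(s,355,234,66,50,6)])
cv2.imwrite("pics/p4.png",np.vstack([a,b]));print(state()["ee_pos"])
E
```

```text
[ 637.99620993 -124.14386679   80.78963598]
```

View pics/p4.png

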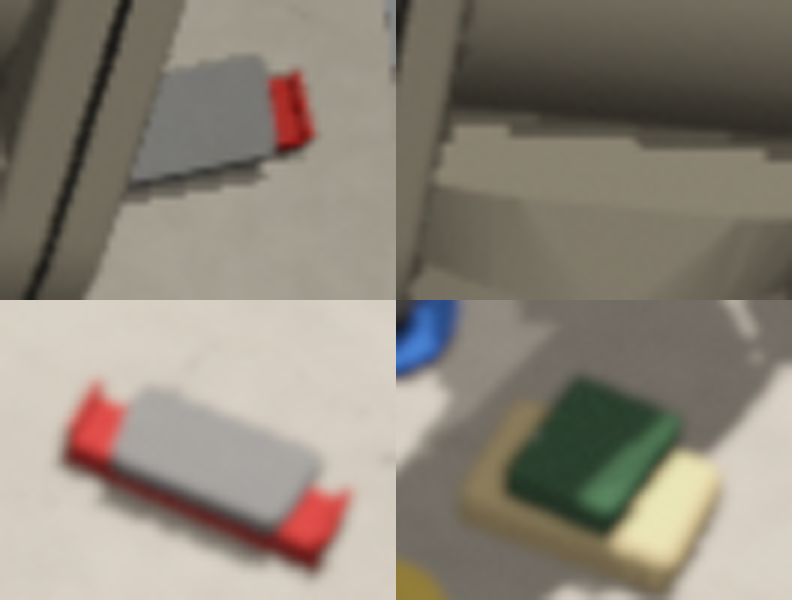

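The scraper lies flat and centred on the red rest (lips visible on both sides). In the scene crop the pad's top corners are at (508,475), (606,520), (680,420) and (580,378).

```bash
python3 - <<'E'
from h import *
o=lambda pts,x,y,dx,dy:(np.array(pts,float)-[dx,dy]+.5)/6-.5+[x,y]
P=px2w("scene",o([(508,475),(606,520),(682,420),(580,376)],355,234,396,300),40)[:,:2]; e=np.roll(P,-1,0)-P
print(P.mean(0).round(1),np.linalg.norm(e,axis=1).round(0),np.round(np.arctan2(e[:,1],e[:,0])%np.pi,3))
print(rel([495,-170,60],1.72),state()["joint_positions"][6])
E
```

```text
[ 495.1 -171.6] [39. 58. 41. 58.] [1.653 0.097 1.665 0.134]
(array([-13.32,  -6.93,   2.08]), np.float64(0.64)) -0.7334900485840931
```

Request:
{"fn": "drive_tool", "kwargs": {
  "claw": [6.8, 6.8, 6.8, 6.8, 6.8, 6.8, 6.8, 6.8],
  "linear": [
    [-1, -0.5, 0],
    [-3.5, -1.8, 0],
    [-6.5, -3.4, 0],
    [-9.5, -5, 0],
    [-12, -6.3, 0.5],
    [-13.3, -6.9, 1],
    [-13.3, -6.9, 2],
    [-13.3, -6.9, 2]
  ],
  "twist": [
    [0, 0, 0.1],
    [0, 0, 0.22],
    [0, 0, 0.34],
    [0, 0, 0.46],
    [0, 0, 0.58],
    [0, 0, 0.67],
    [0, 0, 0.67],
    [0, 0, 0.67]
  ]
}}

```text
clock: 20.52
ee_pos: [493.5, -172.2, 59.6]
eef_rot: [-3.141, 0.002, 0.118]
contact_force: [0.1, 1.0, 1.0]
grip_width: 0.726
grip_force: 0.0
```

Request:
{"fn": "drive_tool", "kwargs": {
  "claw": [6.8, 6.8],
  "linear": [
    [0, 0, 0],
    [0, 0, 0]
  ],
  "twist": [
    [0, 0, 0],
    [0, 0, 0]
  ]
}}

```text
clock: 20.68
ee_pos: [496.3, -171.2, 60.6]
eef_rot: [-3.141, -0.001, 0.12]
contact_force: [0.2, 0.6, 0.5]
grip_width: 0.722
grip_force: 0.0
```

```bash
python3 -c "
from h import *
print(state()['ee_pos'],rel([495.2,-170.6,5],1.69))"
```

```text
[ 496.3111284  -171.17726888   60.56317421] (array([-0.11, -0.07,  5.56]), np.float64(0.001))
```

Request:
{"fn": "drive_tool", "kwargs": {
  "claw": [6.5, 6.5, 6.2, 6.2, 6.2, 6.2, 6.2, 6.2],
  "linear": [
    [-0.1, -0.1, 1],
    [-0.1, -0.1, 2.5],
    [-0.1, -0.1, 4],
    [-0.1, -0.1, 5],
    [-0.1, -0.1, 5.5],
    [-0.1, -0.1, 5.5],
    [-0.1, -0.1, 5.5],
    [-0.1, -0.1, 5.5]
  ],
  "twist": [
    [0, 0, 0],
    [0, 0, 0],
    [0, 0, 0],
    [0, 0, 0],
    [0, 0, 0],
    [0, 0, 0],
    [0, 0, 0],
    [0, 0, 0]
  ]
}}

```text
clock: 21.35
ee_pos: [494.3, -170.7, 6.1]
eef_rot: [3.141, -0.001, 0.117]
contact_force: [0.6, -0.6, -0.1]
grip_width: 0.656
grip_force: 0.0
```

Request:
{"fn": "drive_tool", "kwargs": {
  "claw": [5.6, 5, 4.5, 4, 3.8, 3.8, 3.8, 3.8],
  "linear": [
    [0, 0, 0],
    [0, 0, 0],
    [0, 0, 0],
    [0, 0, 0],
    [0, 0, 0],
    [0, 0, 0],
    [0, 0, 0],
    [0, 0, 0]
  ],
  "twist": [
    [0, 0, 0],
    [0, 0, 0],
    [0, 0, 0],
    [0, 0, 0],
    [0, 0, 0],
    [0, 0, 0],
    [0, 0, 0],
    [0, 0, 0]
  ],
  "squeeze": 15
}}

```text
clock: 22.02
ee_pos: [493.9, -170.6, 5.9]
eef_rot: [3.141, -0.0, 0.117]
contact_force: [-1.1, 0.6, 6.4]
grip_width: 0.469
grip_force: 15.0
```

Request:
{"fn": "drive_tool", "kwargs": {
  "claw": [3.8, 3.8, 3.8, 3.8, 3.8, 3.8, 3.8],
  "linear": [
    [0, 0, -0.3],
    [0, 0, -1],
    [0, 0, -2],
    [0, 0, -3.5],
    [0, 0, -5],
    [0, 0, -6.5],
    [0, 0, -6.5]
  ],
  "twist": [
    [0, 0, 0],
    [0, 0, 0],
    [0, 0, 0],
    [0, 0, 0],
    [0, 0, 0],
    [0, 0, 0],
    [0, 0, 0]
  ]
}}

```text
clock: 22.6
ee_pos: [495.8, -171.4, 73.6]
eef_rot: [3.139, -0.005, 0.117]
contact_force: [-0.5, 0.2, -1.0]
grip_width: 0.467
grip_force: 15.0
```

```bash
python3 -c "
from h import *
print(state()['ee_pos'],state()['grip_width'],rel([493,115.7,70],-0.105))"
```

```text
[ 495.76702986 -171.40739762   73.58598222] 0.4671888715541713 (array([  3.06, -28.55,   0.31]), np.float64(-1.349))
```

Request:
{"fn": "drive_tool", "kwargs": {
  "claw": [3.8, 3.8, 3.8, 3.8, 3.8, 3.8, 3.8, 3.8],
  "linear": [
    [0.1, -1, 0],
    [0.3, -3, 0],
    [0.6, -5.5, 0],
    [0.9, -8, 0],
    [1.2, -10.5, 0],
    [1.4, -13, 0],
    [1.7, -15.5, 0],
    [2, -18, 0]
  ],
  "twist": [
    [0, 0, -0.05],
    [0, 0, -0.14],
    [0, 0, -0.24],
    [0, 0, -0.34],
    [0, 0, -0.44],
    [0, 0, -0.54],
    [0, 0, -0.64],
    [0, 0, -0.74]
  ]
}}

```text
clock: 23.27
ee_pos: [491.2, 12.5, 69.7]
eef_rot: [-3.14, 0.001, 0.865]
contact_force: [0.8, 0.3, -0.4]
grip_width: 0.469
grip_force: 15.0
```

```bash
python3 -c "
from h import *
print(state()['ee_pos'],state()['grip_width'],rel([493,115.7,50],-0.105))"
```

```text
[491.24977601  12.54179841  69.71240821] 0.4686205984001906 (array([ 7.96, -6.56,  1.98]), np.float64(-0.601))
```

Request:
{"fn": "drive_tool", "kwargs": {
  "claw": [3.8, 3.8, 3.8, 3.8, 3.8, 3.8, 3.8, 3.8],
  "linear": [
    [1.6, -1.3, 0],
    [3.4, -2.8, 0],
    [5.2, -4.3, 0.5],
    [6.8, -5.6, 1],
    [7.7, -6.3, 1.5],
    [7.9, -6.5, 2],
    [7.9, -6.5, 2],
    [7.9, -6.5, 2]
  ],
  "twist": [
    [0, 0, -0.11],
    [0, 0, -0.22],
    [0, 0, -0.33],
    [0, 0, -0.44],
    [0, 0, -0.54],
    [0, 0, -0.6],
    [0, 0, -0.6],
    [0, 0, -0.6]
  ]
}}

```text
clock: 23.93
ee_pos: [493.9, 113.0, 49.7]
eef_rot: [-3.139, 0.0, 1.457]
contact_force: [-0.9, -0.4, 0.1]
grip_width: 0.463
grip_force: 15.0
```

```bash
python3 -c "
from h import *
print(state()['ee_pos'],state()['grip_width'],rel([493,115.7,-9],-0.105))"
```

```text
[493.85034785 113.01132708  49.67690641] 0.4627378593850211 (array([ 0.26, -0.1 ,  5.87]), np.float64(-0.009))
```

Request:
{"fn": "drive_tool", "kwargs": {
  "claw": [3.8, 3.8, 3.8, 3.8, 3.8, 3.8, 3.8, 3.8],
  "linear": [
    [0.2, -0.1, 1],
    [0.2, -0.1, 2.5],
    [0.2, -0.1, 4],
    [0.2, -0.1, 5],
    [0.2, -0.1, 5.5],
    [0.2, -0.1, 5.7],
    [0.2, -0.1, 5.7],
    [0.2, -0.1, 5.7]
  ],
  "twist": [
    [0, 0, 0],
    [0, 0, 0],
    [0, 0, 0],
    [0, 0, 0],
    [0, 0, 0],
    [0, 0, 0],
    [0, 0, 0],
    [0, 0, 0]
  ]
}}

```text
clock: 24.6
ee_pos: [494.7, 114.9, -6.2]
eef_rot: [3.141, -0.0, 1.457]
contact_force: [0.3, -0.2, -0.8]
grip_width: 0.465
grip_force: 15.0
```

Request:
{"fn": "drive_tool", "kwargs": {
  "claw": [3.8, 3.8, 3.8],
  "linear": [
    [0, 0, 0.1],
    [0, 0, 0.2],
    [0, 0, 0.2]
  ],
  "twist": [
    [0, 0, 0],
    [0, 0, 0],
    [0, 0, 0]
  ]
}}

```text
clock: 24.85
ee_pos: [494.6, 114.8, -8.2]
eef_rot: [3.141, -0.0, 1.457]
contact_force: [-0.4, -1.0, 0.3]
grip_width: 0.466
grip_force: 15.0
```

Request:
{"fn": "drive_tool", "kwargs": {
  "claw": [3.8, 3.8, 3.8],
  "linear": [
    [0.1, -0.1, 0.1],
    [0.1, -0.1, 0.2],
    [0.1, -0.1, 0.2]
  ],
  "twist": [
    [0, 0, 0],
    [0, 0, 0],
    [0, 0, 0]
  ]
}}

```text
clock: 25.1
ee_pos: [493.5, 116.3, -10.2]
eef_rot: [3.141, -0.0, 1.457]
contact_force: [-0.8, 0.4, 3.8]
grip_width: 0.47
grip_force: 15.0
```

Request:
{"fn": "drive_tool", "kwargs": {
  "claw": [3.8, 3.8, 3.8],
  "linear": [
    [0, 0, 0.05],
    [0, 0, 0.1],
    [0, 0, 0.1]
  ],
  "twist": [
    [0, 0, 0],
    [0, 0, 0],
    [0, 0, 0]
  ]
}}

```text
clock: 25.35
ee_pos: [493.5, 116.3, -10.2]
eef_rot: [3.141, 0.0, 1.457]
contact_force: [-2.7, -0.2, 14.4]
grip_width: 0.467
grip_force: 15.0
```

Request:
{"fn": "drive_tool", "kwargs": {
  "claw": [4.4, 5, 5.6, 6, 6, 6, 6, 6],
  "linear": [
    [0, 0, -0.1],
    [0, 0, -0.1],
    [0, 0, -0.1],
    [0, 0, -0.1],
    [0, 0, -1],
    [0, 0, -3],
    [0, 0, -6],
    [0, 0, -9]
  ],
  "twist": [
    [0, 0, 0],
    [0, 0, 0],
    [0, 0, 0],
    [0, 0, 0],
    [0, 0, 0],
    [0, 0, 0],
    [0, 0, 0],
    [0, 0, 0]
  ]
}}

```text
clock: 26.02
ee_pos: [492.5, 115.8, 79.3]
eef_rot: [-3.139, 0.001, 1.457]
contact_force: [1.4, 0.3, -0.3]
grip_width: 0.634
grip_force: 0.0
```

Request:
{"fn": "drive_tool", "kwargs": {
  "claw": [7.5, 7.5, 7.5, 7.5, 7.5, 7.5, 7.5, 7.5],
  "linear": [
    [0, 1, 0],
    [0, 4, 0],
    [-1, 7, 0],
    [-2, 10, 0],
    [-3, 12, 0],
    [-4, 14, 0],
    [-5, 15, 0],
    [-5, 15, 0]
  ],
  "twist": [
    [0, 0, -0.05],
    [0, 0, -0.1],
    [0, 0, -0.15],
    [0, 0, -0.2],
    [0, 0, -0.25],
    [0, 0, -0.27],
    [0, 0, -0.27],
    [0, 0, -0.27]
  ]
}}

```text
clock: 26.68
ee_pos: [638.4, 45.2, 78.4]
eef_rot: [3.141, 0.002, 1.721]
contact_force: [-0.1, -0.7, 0.6]
grip_width: 0.797
grip_force: 0.0
```

```bash
python3 - <<'E'
from h import *
t=read_camera("top")[:,:,::-1];cv2.imwrite("pics/top3.png",t)
s=read_camera("scene")[:,:,::-1];cv2.imwrite("pics/scene3.png",s)
a=np.hstack([crop(t,225,194,66,50,6),crop(t,355,184,66,50,6)])
b=np.hstack([crop(s,255,190,66,50,6),crop(s,355,234,66,50,6)])
cv2.imwrite("pics/p5.png",np.vstack([a,b]));print(state()["ee_pos"])
E
```

```text
[635.66015311  49.24627882  78.41020132]
```

View pics/p5.png

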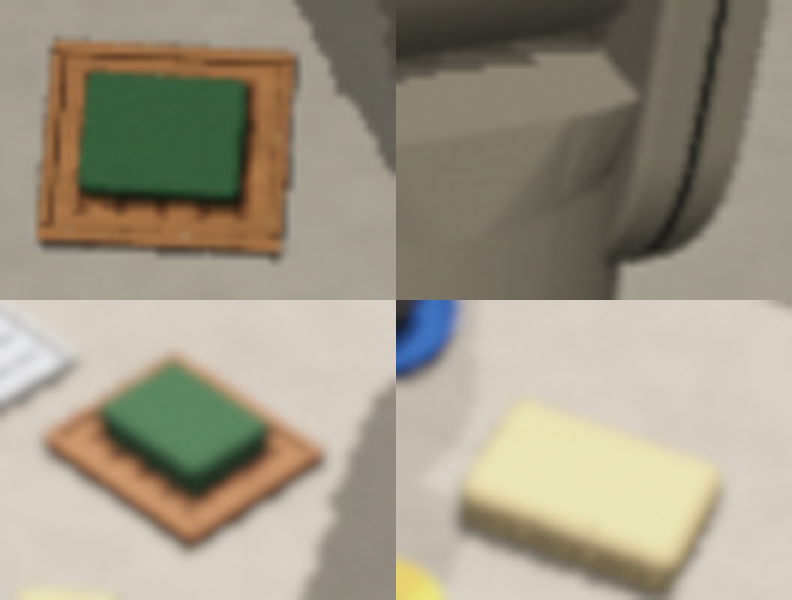

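The pad sits level in the tray. The bare soap's top corners in the scene crop are (462,487), (665,565), (722,465) and (522,398).

```bash
python3 - <<'E'
from h import *
o=lambda pts,x,y,dx,dy:(np.array(pts,float)-[dx,dy]+.5)/6-.5+[x,y]
def rep(n,uv,z,cam):
    P=px2w(cam,uv,z)[:,:2]; e=np.roll(P,-1,0)-P
    print(n,P.mean(0).round(1),np.linalg.norm(e,axis=1).round(0),np.round(np.arctan2(e[:,1],e[:,0])%np.pi,3))
rep("soap",o([(462,487),(665,565),(722,465),(522,398)],355,234,396,300),22,"scene")
rep("pad",o([(85,70),(250,80),(242,202),(80,193)],225,194,0,0),24,"top")
rep("tray",o([(55,38),(298,55),(283,255),(40,243)],225,194,0,0),10,"top")
print(rel([496,-171,60],0.16))
E
```

```text
soap [ 497.5 -171. ] [78. 55. 77. 52.] [1.74  0.186 1.784 0.169]
pad [493.4 115.2] [59. 44. 57. 45.] [1.455 3.045 1.461 3.079]
tray [492.7 115.2] [88. 73. 87. 75.] [1.445 3.033 1.468 3.049]
(array([-19.61, -17.19,   1.86]), np.float64(-0.005))
```

Request:
{"fn": "drive_tool", "kwargs": {
  "claw": [7.2, 7.2, 7.2, 7.2, 7.2, 7.2, 7.2, 7.2],
  "linear": [
    [-1, -0.8, 0],
    [-3.4, -2.9, 0],
    [-6, -5.2, 0],
    [-8.8, -7.7, 0],
    [-11.6, -10.1, 0],
    [-14.4, -12.6, 0.5],
    [-16.8, -14.7, 1],
    [-18, -15.8, 1.5]
  ],
  "twist": [
    [0, 0, 0],
    [0, 0, 0],
    [0, 0, 0],
    [0, 0, 0],
    [0, 0, 0],
    [0, 0, 0],
    [0, 0, 0],
    [0, 0, 0]
  ]
}}

```text
clock: 27.45
ee_pos: [503.8, -156.8, 63.6]
eef_rot: [-3.138, 0.002, 1.724]
contact_force: [0.7, 0.8, -0.1]
grip_width: 0.768
grip_force: 0.0
```

Request:
{"fn": "drive_tool", "kwargs": {
  "claw": [7.2, 7.2, 7.2, 7.2],
  "linear": [
    [-1, -0.9, 0.5],
    [-1.6, -1.4, 1.5],
    [-1.6, -1.4, 2],
    [-1.6, -1.4, 2]
  ],
  "twist": [
    [0, 0, 0],
    [0, 0, 0],
    [0, 0, 0],
    [0, 0, 0]
  ]
}}

```text
clock: 27.78
ee_pos: [496.8, -169.7, 42.4]
eef_rot: [-3.14, -0.002, 1.728]
contact_force: [0.1, 0.3, -0.7]
grip_width: 0.766
grip_force: 0.0
```

```bash
python3 -c "
from h import *
print(state()['ee_pos'],state()['joint_positions'][6],rel([496.5,-171,-15.5],0.165))"
```

```text
[ 496.82443906 -169.73057716   42.4146673 ] 0.007718660270683063 (array([-0.13, -0.04,  5.79]), np.float64(-0.008))
```

Request:
{"fn": "drive_tool", "kwargs": {
  "claw": [7.2, 7.2, 7.2, 7.2, 7.2, 7.2, 7.2, 7.2],
  "linear": [
    [-0.1, 0, 1],
    [-0.1, 0, 2.5],
    [-0.1, 0, 4],
    [-0.1, 0, 5],
    [-0.1, 0, 5.6],
    [-0.1, 0, 5.8],
    [-0.1, 0, 5.8],
    [-0.1, 0, 5.8]
  ],
  "twist": [
    [0, 0, -0.01],
    [0, 0, -0.01],
    [0, 0, -0.01],
    [0, 0, -0.01],
    [0, 0, -0.01],
    [0, 0, -0.01],
    [0, 0, -0.01],
    [0, 0, -0.01]
  ]
}}

```text
clock: 28.45
ee_pos: [498.0, -171.9, -14.2]
eef_rot: [3.141, 0.0, 1.737]
contact_force: [-1.0, -0.6, -0.3]
grip_width: 0.765
grip_force: 0.0
```

Request:
{"fn": "drive_tool", "kwargs": {
  "claw": [6.6, 6.1, 5.6, 5.2, 4.8, 4.8, 4.8, 4.8],
  "linear": [
    [0, 0, 0],
    [0, 0, 0],
    [0, 0, 0],
    [0, 0, 0],
    [0, 0, 0],
    [0, 0, 0],
    [0, 0, 0],
    [0, 0, 0]
  ],
  "twist": [
    [0, 0, 0],
    [0, 0, 0],
    [0, 0, 0],
    [0, 0, 0],
    [0, 0, 0],
    [0, 0, 0],
    [0, 0, 0],
    [0, 0, 0]
  ],
  "squeeze": 35
}}

```text
clock: 29.12
ee_pos: [497.5, -172.4, -14.1]
eef_rot: [-3.142, 0.001, 1.736]
contact_force: [-1.6, -0.1, 4.9]
grip_width: 0.588
grip_force: 34.9
```

Request:
{"fn": "drive_tool", "kwargs": {
  "claw": [4.8, 4.8, 4.8, 4.8, 4.8, 4.8, 4.8, 4.8],
  "linear": [
    [0, 0, -0.3],
    [0, 0, -1],
    [0, 0, -2],
    [0, 0, -3.5],
    [0, 0, -5.5],
    [0, 0, -7.5],
    [0, 0, -8.5],
    [0, 0, -8.5]
  ],
  "twist": [
    [0, 0, 0],
    [0, 0, 0],
    [0, 0, 0],
    [0, 0, 0],
    [0, 0, 0],
    [0, 0, 0],
    [0, 0, 0],
    [0, 0, 0]
  ]
}}

```text
clock: 29.78
ee_pos: [499.4, -172.6, 73.1]
eef_rot: [3.137, 0.002, 1.736]
contact_force: [0.3, 0.2, -1.9]
grip_width: 0.592
grip_force: 34.9
```

```bash
python3 -c "
from h import *
print(state()['ee_pos'],state()['grip_width'],rel([473,244,70],-0.132))"
```

```text
[ 499.42021663 -172.59843174   73.08436027] 0.5922927878708482 (array([41.53,  4.26,  0.24]), np.float64(0.298))
```

Request:
{"fn": "drive_tool", "kwargs": {
  "claw": [4.8, 4.8, 4.8, 4.8, 4.8, 4.8, 4.8, 4.8],
  "linear": [
    [1, 0.1, 0],
    [3, 0.3, 0],
    [6, 0.6, 0],
    [9, 0.9, 0],
    [12.2, 1.2, 0],
    [15.4, 1.6, 0],
    [18.6, 1.9, 0],
    [21.8, 2.2, 0]
  ],
  "twist": [
    [0, 0, 0.01],
    [0, 0, 0.03],
    [0, 0, 0.05],
    [0, 0, 0.07],
    [0, 0, 0.09],
    [0, 0, 0.11],
    [0, 0, 0.13],
    [0, 0, 0.15]
  ]
}}

```text
clock: 30.45
ee_pos: [482.3, 47.9, 69.8]
eef_rot: [-3.14, 0.0, 1.586]
contact_force: [0.7, 0.4, -0.6]
grip_width: 0.591
grip_force: 34.9
```

```bash
python3 -c "
from h import *
print(state()['ee_pos'],state()['grip_width'],rel([473,244,70],-0.132))"
```

```text
[482.34146787  47.87209377  69.78154064] 0.5913313376864883 (array([19.62, -0.64, -0.02]), np.float64(0.147))
```

Request:
{"fn": "drive_tool", "kwargs": {
  "claw": [4.8, 4.8, 4.8, 4.8, 4.8, 4.8, 4.8, 4.8],
  "linear": [
    [3, -0.1, 0],
    [6, -0.2, 0],
    [9, -0.3, 0],
    [12, -0.4, 0],
    [15, -0.5, 0],
    [17.6, -0.6, 0],
    [19.2, -0.6, 0],
    [19.5, -0.6, 0]
  ],
  "twist": [
    [0, 0, 0.02],
    [0, 0, 0.04],
    [0, 0, 0.06],
    [0, 0, 0.08],
    [0, 0, 0.1],
    [0, 0, 0.12],
    [0, 0, 0.14],
    [0, 0, 0.15]
  ]
}}

```text
clock: 31.12
ee_pos: [473.1, 245.8, 69.9]
eef_rot: [-3.141, -0.002, 1.441]
contact_force: [0.4, -0.0, -0.8]
grip_width: 0.591
grip_force: 34.9
```

Request:
{"fn": "drive_tool", "kwargs": {
  "claw": [4.8, 4.8, 4.8, 4.8, 4.8],
  "linear": [
    [0, 0, 0.5],
    [0, 0, 2],
    [0, 0, 3.5],
    [0, 0, 4],
    [0, 0, 4]
  ],
  "twist": [
    [0, 0, 0],
    [0, 0, 0],
    [0, 0, 0],
    [0, 0, 0],
    [0, 0, 0]
  ]
}}

```text
clock: 31.53
ee_pos: [473.0, 238.6, 28.9]
eef_rot: [-3.139, 0.003, 1.435]
contact_force: [-0.3, 0.1, -0.7]
grip_width: 0.59
grip_force: 34.9
```

```bash
python3 -c "
from h import *
print(state()['ee_pos'],state()['grip_width'],rel([473,244,-8],-0.132))"
```

```text
[473.02095756 238.61617275  28.85153042] 0.5896820904200221 (array([ 0.55, -0.06,  3.68]), np.float64(-0.004))
```

Request:
{"fn": "drive_tool", "kwargs": {
  "claw": [4.8, 4.8, 4.8, 4.8, 4.8, 4.8],
  "linear": [
    [0.3, 0, 0.5],
    [0.5, 0, 1.5],
    [0.5, 0, 2.5],
    [0.5, 0, 3.1],
    [0.5, 0, 3.3],
    [0.5, 0, 3.3]
  ],
  "twist": [
    [0, 0, 0],
    [0, 0, 0],
    [0, 0, 0],
    [0, 0, 0],
    [0, 0, 0],
    [0, 0, 0]
  ]
}}

```text
clock: 32.03
ee_pos: [474.2, 246.0, -3.3]
eef_rot: [-3.14, 0.001, 1.437]
contact_force: [0.0, 0.4, -1.1]
grip_width: 0.593
grip_force: 34.9
```

Request:
{"fn": "drive_tool", "kwargs": {
  "claw": [4.8, 4.8, 4.8],
  "linear": [
    [0, 0, 0.1],
    [0, 0, 0.2],
    [0, 0, 0.2]
  ],
  "twist": [
    [0, 0, 0],
    [0, 0, 0],
    [0, 0, 0]
  ]
}}

```text
clock: 32.28
ee_pos: [474.9, 246.4, -4.4]
eef_rot: [3.141, -0.0, 1.437]
contact_force: [-0.5, -0.5, -1.4]
grip_width: 0.591
grip_force: 34.9
```

Request:
{"fn": "drive_tool", "kwargs": {
  "claw": [4.8, 4.8, 4.8],
  "linear": [
    [-0.1, -0.1, 0.1],
    [-0.2, -0.2, 0.2],
    [-0.2, -0.2, 0.2]
  ],
  "twist": [
    [0, 0, 0],
    [0, 0, 0],
    [0, 0, 0]
  ]
}}

```text
clock: 32.53
ee_pos: [472.1, 244.2, -6.6]
eef_rot: [-3.141, 0.001, 1.437]
contact_force: [-0.1, 0.1, -0.8]
grip_width: 0.593
grip_force: 34.9
```

Request:
{"fn": "drive_tool", "kwargs": {
  "claw": [4.8, 4.8, 4.8],
  "linear": [
    [0, 0, 0.1],
    [0, 0, 0.2],
    [0, 0, 0.2]
  ],
  "twist": [
    [0, 0, 0],
    [0, 0, 0],
    [0, 0, 0]
  ]
}}

```text
clock: 32.78
ee_pos: [472.6, 244.7, -8.1]
eef_rot: [3.141, 0.0, 1.437]
contact_force: [-0.9, -0.9, 4.0]
grip_width: 0.596
grip_force: 34.9
```

Contact at the expected height. Releasing and retreating.

Request:
{"fn": "drive_tool", "kwargs": {
  "claw": [5.8, 6.3, 6.8, 7.2, 7.2, 7.2, 7.2, 7.2],
  "linear": [
    [0, 0, 0],
    [0, 0, 0],
    [0, 0, 0],
    [0, 0, 0],
    [0, 0, -1],
    [0, 0, -3],
    [0, 0, -6],
    [0, 0, -9]
  ],
  "twist": [
    [0, 0, 0],
    [0, 0, 0],
    [0, 0, 0],
    [0, 0, 0],
    [0, 0, 0],
    [0, 0, 0],
    [0, 0, 0],
    [0, 0, 0]
  ]
}}

```text
clock: 33.45
ee_pos: [471.7, 244.4, 82.6]
eef_rot: [-3.14, 0.001, 1.437]
contact_force: [-0.1, -0.0, 0.2]
grip_width: 0.766
grip_force: 0.0
```

Request:
{"fn": "drive_tool", "kwargs": {
  "claw": [7.2, 7.2, 7.2, 7.2, 7.2, 7.2, 7.2, 7.2],
  "linear": [
    [-2, 1.5, -0.5],
    [-5, 3.7, -1],
    [-8, 6, -2],
    [-11, 8, -3],
    [-14, 10, -3],
    [-16, 11.5, -3],
    [-17, 12, -3],
    [-17, 12, -3]
  ],
  "twist": [
    [0, 0, 0],
    [0, 0, 0],
    [0, 0, 0],
    [0, 0, 0],
    [0, 0, 0],
    [0, 0, 0],
    [0, 0, 0],
    [0, 0, 0]
  ]
}}

```text
clock: 34.12
ee_pos: [569.3, 56.8, 111.8]
eef_rot: [3.141, 0.001, 1.432]
contact_force: [-0.4, -0.8, -0.0]
grip_width: 0.767
grip_force: 0.0
```

Request:
{"fn": "drive_tool", "kwargs": {
  "claw": [7.2, 7.2, 7.2, 7.2, 7.2, 7.2],
  "linear": [
    [0, 0, 0],
    [0, 0, 0],
    [0, 0, 0],
    [0, 0, 0],
    [0, 0, 0],
    [0, 0, 0]
  ],
  "twist": [
    [0, 0, 0],
    [0, 0, 0],
    [0, 0, 0],
    [0, 0, 0],
    [0, 0, 0],
    [0, 0, 0]
  ]
}}

```text
clock: 34.62
ee_pos: [568.4, 61.0, 111.5]
eef_rot: [-3.141, -0.0, 1.438]
contact_force: [-0.1, -0.4, -0.3]
grip_width: 0.77
grip_force: 0.0
```

```bash
python3 - <<'E'
from h import *
t=read_camera("top")[:,:,::-1];s=read_camera("scene")[:,:,::-1]
a=np.hstack([crop(t,160,205,66,50,6),crop(t,225,194,66,50,6)])
b=np.hstack([crop(s,205,170,66,50,6),crop(s,410,275,66,50,6)])
cv2.imwrite("pics/fin.png",np.vstack([a,b]))
st=state();print(st["ee_pos"],st["contact_force"],st["grip_width"])
E
```

```text
[568.63235814  60.55517985 111.51171012] [-0.48688647  0.88126075 -0.7449977 ] 0.7668186820087326
```

View pics/fin.png

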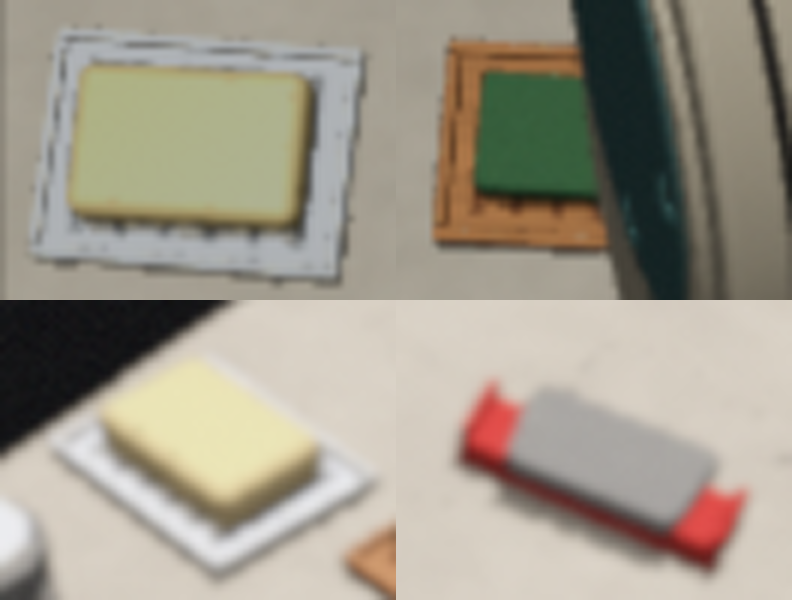

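The soap lies flat in the white dish, slightly left in the top view at (190,145). The pad and scraper are in place. I'll check the soap's offset numerically before handing in.

```bash
python3 - <<'E'
from h import *
o=lambda pts,x,y,dx=0,dy=0:(np.array(pts,float)-[dx,dy]+.5)/6-.5+[x,y]
a=px2w("top",o([(76,64),(313,74),(303,228),(67,216)],160,205),28).mean(0)
b=px2w("scene",o([(102,412),(222,505),(320,448),(195,355)],205,170,0,300),28).mean(0)
d=px2w("top",o([(60,28),(364,50),(338,282),(32,258)],160,205),10).mean(0)
ds=px2w("scene",o([(52,440),(218,578),(376,482),(200,350)],205,170,0,300),10).mean(0)
print(a,b,d,ds)
print(state()["clock"])
if np.hypot(*(a-d)[:2])<9: print(close_job())
E
```

```text
[472.16063039 244.51122512  28.        ] [472.62241712 243.81780898  28.        ] [473.00371041 245.31831663  10.        ] [473.3683418  245.95746191  10.        ]
34.7167
the job is handed in; nothing more can be done
None
```

The job is handed in at 34.7 s: the plug, scraper, pad and soap each sit flat, centred and released on their own places, and I never moved near the brush or the timer.

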